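# Clamp lens cells in a row vice with a ratchet thimble

## Task

Lift the dust cover off the row vice by its handle and stand it upright in the middle of the square felt pad, then turn the ratchet thimble anticlockwise until the jaw is fully open, and lay every lens cell that is on the rubber mat flat in the vice's channel, in a single row between the fixed stop and the jaw. When all are in, turn the thimble clockwise until the jaw holds the row tight and the clutch has clicked at least three times (it clicks every 15 degrees that it slips), and leave it tight. Leave the other things on the bench alone.

Things in the scene. Friction and masses are not known exactly. Their poses are not given: they have to be found in the camera images.
- vice: Row vice fixed to the bench: aluminium base 110 mm (x) by 265 mm (y -130..+135), 14 mm thick; origin centre of underside, z up. Channel along its y: floor at z = 14 mm, x = -16..16 mm between rails 4 mm high, 5 mm wide. Fixed stop at the -y end, jaw at the +y end. Grey gear housing at y = 70..130 mm, 56 mm wide, top at z = 54 mm. In the row a cell's origin is at x = 0, z = 14 mm.
- stop_face (a point): Foot of the fixed stop's face, middle, on the channel floor: y = -106 mm of the vice. The stop is 22 mm high over the floor, 34 mm wide. Up to four cells fit in the channel with gaps of 2 to 4 mm. Fingers clear the rails if their tips stay 5 mm or more above the channel floor.
- jaw_face (a point): Middle of the jaw's pressing face, 11 mm above the channel floor; moves with the jaw; at y = -56 mm of the vice at the start, +20 mm when fully open. The jaw is 22 mm high and 28 mm wide. Its rack bar (14 mm wide, low) runs back under the gear housing and comes out up to 26 mm beyond the base.
- jaw (a joint): Jaw travel in m: 0 at the start (nearly shut, channel 50 mm long from stop to jaw), grows as it opens to 0.076 fully open (channel 126 mm), can close on to -0.010. Stays where it is left (3 N of friction). Rack driven: 10 mm per radian of the thimble (63 mm a turn) while the clutch does not slip.
- thimble (a point): Ratchet thimble: upright dark fluted round knob on the gear housing, 36 mm diameter, 28 mm high; this point is its centre, 82 mm above the bench, at y = 100 mm of the vice. White line on its top; the steel collar below with a black line turns with the drive only. Clockwise from above closes the jaw, anticlockwise opens it. Clutch slips at 0.10 N m (about 7 N on the jaw).
- ratchet (a joint): Clutch slip in rad: how far the thimble has turned clockwise ahead of its drive. 0 at the start; grows when the thimble is turned clockwise against a stopped jaw, a click every 0.26 rad (not felt as steps: the slip is smooth). Kept when the jaw is opened again; turned on against the open end it winds back to 0.
- cover: Dust cover: amber plastic box open below, 84 mm (x) by 179 mm (y), 50 mm high, walls 4 mm, about 0.28 kg, white bail handle on top. Starts on the vice's base over channel and jaw, 3 mm clear of the stop inside: lift it straight up by 60 mm or more. Origin: centre of its open underside, z up.
- cover_handle (a point): Middle of the handle bar, over the cover's centre: round bar 12 mm thick, 80 mm long along the cover's y, axis 88 mm above the cover's underside (38 mm over its top).
- pad: Square grey felt pad, 200 by 200 mm, 3 mm thick, fixed to the bench on one side of the vice; origin centre of underside (its top at 3 mm).
- mat: Square black rubber mat, 190 by 190 mm, 3 mm thick, fixed on the other side of the vice, where the cells lie; origin centre of underside.
- cell1: Lens cell: flat aluminium puck with a dark glass face, 28 mm diameter, 18 mm high, about 30 g; starts lying flat on the rubber mat. Origin: centre of its underside, z up along its axis. All cells are alike; two to four are present, an absent one reads None.
- cell2: Lens cell: flat aluminium puck with a dark glass face, 28 mm diameter, 18 mm high, about 30 g; starts lying flat on the rubber mat. Origin: centre of its underside, z up along its axis. All cells are alike; two to four are present, an absent one reads None.
- cell3: Lens cell: flat aluminium puck with a dark glass face, 28 mm diameter, 18 mm high, about 30 g; starts lying flat on the rubber mat. Origin: centre of its underside, z up along its axis. All cells are alike; two to four are present, an absent one reads None.
- cell4: Lens cell: flat aluminium puck with a dark glass face, 28 mm diameter, 18 mm high, about 30 g; starts lying flat on the rubber mat. Origin: centre of its underside, z up along its axis. All cells are alike; two to four are present, an absent one reads None.
- objective: Bystander, not to be moved: steel microscope objective standing, 34 mm diameter, 50 mm tall. Origin: centre of its underside.
- solvent: Bystander, not to be moved: dropper bottle, 44 mm diameter, 100 mm tall. Origin: centre of its underside.
- spacer: Bystander, not to be moved: white plastic spacer ring lying in the middle of the mat, 48 mm outside, 34 mm inside, 12 mm high. Origin: centre of its underside.
- driver: Bystander, not to be moved: screwdriver 160 mm long lying on the bench.
- swab_pot: Bystander, not to be moved: open glass swab pot, 60 mm diameter, 60 mm tall. Origin: centre of its underside.
- post: Bystander, not to be moved: steel optics post with a round foot of 32 mm, 70 mm tall. Origin: centre of its underside.

How it is judged:
By the outcome, as a careful person would: the job done as asked, in the order asked, and still so for the second after the job is handed in, with the robot touching nothing.
Of cell1, cell2, cell3, cell4 only 2 to 4 are there at a start; the rules pass over those that are not, and their reading is None.
At some moment in a run one of cell1, cell2, cell3, cell4 may be knocked a few centimetres aside while the robot is not near it.
Once in a run the grip may slacken for a moment while it holds something.
It also fails if it takes over 210 s, if anything falls off the work surface, if the arm or the gripper's body presses on something with over 40 N, if the wrist force passes 120 N, or if a joint passes its speed limit or range.

## Robot

A 6-joint arm with a two-finger parallel gripper is mounted at the origin on the work surface. World frame = base frame: x ahead of the robot, y to its left, z up, the work surface at z = 0. Lengths are in m, angles in rad, forces in N, time in s.
With the tool pointing down it reaches from about 0.375 to 0.9 m from the base axis. Payload 3.1 kg.
Tool frame: the origin (TCP) lies midway between the tips of the shut fingers; the grasp point (between the pads) lies 19 mm behind it; z points along the fingers, y is the line along which they close (so a half turn about z gives the same grasp; the last joint's range is limited). The gripper opens to 85 mm and grips with 20 to 120 N. Pads are 22 mm wide; open, the fingers measure 114 mm over their backs; the gripper's body (76 mm by 85 mm) begins 54 mm behind the grasp point. The pads swing forward as they close: fully open they stand 13 mm farther back than shut.
Start: joints at [0.921, 0.527, 1.433, -0, 1.181, -0.178], TCP at [0.283, 0.557, 0.231] pointing down, gripper open.
Joint ranges: [-3.08, 3.08], [-0.75, 2.2], [0.22, 2.44], [-1.43, 4.57], [0, 2.65], [-2.85, 2.85]. Speed limits (rad/s): [2.79, 2.79, 3.14, 3.14, 3.14, 3.14].

## Interface

Orientations are given as a 3x3 rotation matrix whose columns are the frame's x, y, z axes.
In Python, from plant import r, vision gives the robot as it stands.
- The arm moves only by the shell command python3 -m crank 'ROWS'. ROWS is JSON, a list that holds one entry, the list of rows, each a list of 7 numbers: the opening, from 0 (shut) to 1 (fully open), then the shift along the tool's x, y, z in m, then the turn, a rotation vector about the tool's x, y, z in degrees. A call has 1 to 5 rows; each row shifts and turns the commanded pose from where the row before left it, along the tool's axes as they then stand; what a row does not reach is not made up. A row lasts 1/12 s, in which the tool goes at most 41.7 mm and 7.16 degrees, less where a joint would pass 70% of its speed; a pose out of reach is approached as far as the arm can. A call with a gripper value outside its range is refused whole. The fingers move at their own pace and stop on an object; the grip force is fixed at half the most. Time passes only in rows, so rows that do not move let the fingers close. It gives the time, the measured TCP pose, the force, the opening and the grip force at its end, in the units of the state.
- r.observe(): the state, without advancing time (a new reading comes with each control period).
- vision.grab_frame(name): name is "scene" or "top" or "wrist"; returns the picture (400x640x3 uint8, red, green, blue); there is no depth.
- vision.camera_model(name): a dict with "K" (3x3 intrinsics, pixels), "cam_to_world" (4x4, takes a point from camera to world coordinates); the wrist camera has in their place "T_tool_cam" (4x4, takes a point from camera to tool coordinates, whose origin is the TCP and whose axes are the flange's). Camera axes: x right, y down, z forward; pixel columns grow to the right and rows downward; lengths in m; the calibration is good to about 2 mm. A picture is of the moment at which its call begins: read the wrist's pose just before it. camera_model takes no time and is no camera call.
- r.job_done(): hands the job in; it is judged then, once.
The state is a dict: "t": time; "qpos": joint angles; "qvel": joint speeds; "tau": joint torques, N m; "ee_pos": TCP position; "tool_rot": TCP orientation; "force": force on the tool from outside, world axes, zero at the start; "moment": the same for the moment, N m; "gripper_width": finger opening in m; "finger_force": force on a finger pad.
Only numpy, scipy, OpenCV 4.12 (cv2) and the standard library are available. Lean on these libraries where they do the work, as an engineer would, in place of code of your own. Each camera call takes 0.05 s, during which the arm holds its last target. There are 200 camera calls.

## Working session

There is one attempt and no reset: what is moved stays moved. The work goes in short steps, Python scripts to look and compute and a shell command to move; the robot and the scene stay as the last step left them, time stands still between calls to the robot, and variables do not carry over. Pictures are saved under pics/ and viewed, at most 14 in all, crops included, and the job is handed in when it is done.

```bash
ls; mkdir -p pics; python3 - <<'E'
from plant import r,vision
import cv2,numpy as np
o=r.observe();print({k:np.round(v,3).tolist() for k,v in o.items()})
for n in("top","scene"):
    f=vision.grab_frame(n);cv2.imwrite(f"pics/{n}0.png",f[:,:,::-1]);m=vision.camera_model(n);print(n,{k:np.round(v,4).tolist() for k,v in m.items()})
print(vision.camera_model("wrist"))
E
```

```text
pics
{'t': 0.0, 'qpos': [0.921, 0.528, 1.434, 0.0, 1.181, -0.179], 'qvel': [0.001, 0.003, -0.0, -0.0, 0.0, 0.001], 'tau': [0.0, -44.235, -17.802, -0.0, 0.008, -0.0], 'ee_pos': [0.283, 0.556, 0.23], 'tool_rot': [[-0.891, 0.454, -0.001], [0.454, 0.891, -0.002], [0.0, -0.002, -1.0]], 'force': [0.097, 0.481, 1.171], 'moment': [0.013, 0.002, -0.01], 'finger_force': 0.0, 'gripper_width': 0.086}
top {'K': [[504.484, 0.0, 323.6151], [0.0, 504.484, 209.4872], [0.0, 0.0, 1.0]], 'cam_to_world': [[-0.034, -0.9775, 0.2083, 0.3043], [-0.9994, 0.0328, -0.0091, -0.0063], [0.002, -0.2085, -0.978, 1.2707], [0.0, 0.0, 0.0, 1.0]]}
scene {'K': [[511.7591, 0.0, 328.0765], [0.0, 511.7591, 200.9498], [0.0, 0.0, 1.0]], 'cam_to_world': [[0.7414, 0.5515, -0.3823, 0.9795], [0.6711, -0.6097, 0.4218, -0.502], [-0.0005, -0.5692, -0.8222, 1.0574], [0.0, 0.0, 0.0, 1.0]]}
{'K': array([[339.58494765,   0.        , 321.77378714],
       [  0.        , 339.58494765, 203.00773864],
       [  0.        ,   0.        ,   1.        ]]), 'T_tool_cam': array([[ 1.12592563e-03, -9.64708800e-01, -2.63316660e-01,
         6.76860533e-02],
       [ 9.99999206e-01,  9.37094952e-04,  8.42715339e-04,
         6.74267071e-04],
       [-5.66222191e-04, -2.63317399e-01,  9.64709089e-01,
        -1.42668961e-01],
       [ 0.00000000e+00,  0.00000000e+00,  0.00000000e+00,
         1.00000000e+00]])}
```

View pics/top0.png

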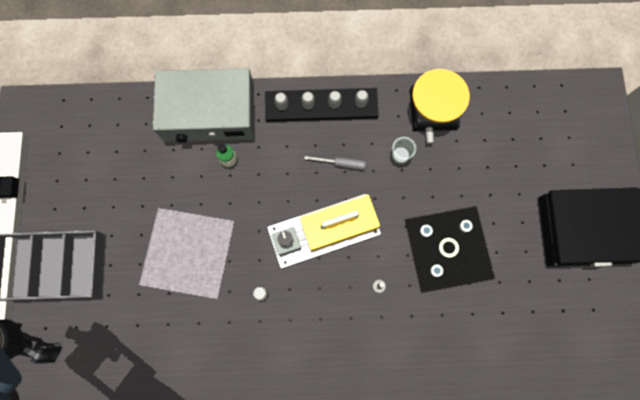

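View pics/scene0.png

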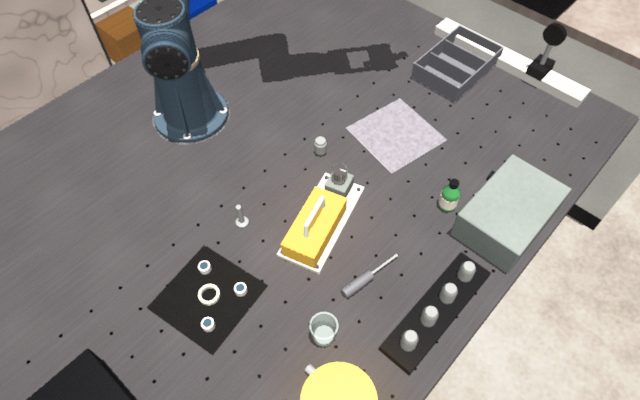

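The top view shows the thimble at about (285,238), the cover handle at (340,219), the pad at (187,253) and the mat at (449,249). Three cells sit near (427,231), (466,226) and (437,271). The scene view agrees. Next I turn these into positions.

```bash
cat > h.py <<'E'
from plant import r,vision
import cv2,numpy as np
def cam(n,o=None):
    m=vision.camera_model(n)
    if n=="wrist":
        o=o or r.observe();T=np.eye(4);T[:3,:3]=o['tool_rot'];T[:3,3]=o['ee_pos'];return m['K'],T@m['T_tool_cam']
    return m['K'],np.array(m['cam_to_world'])
def ray(c,uv,z):
    K,T=c;d=T[:3,:3]@np.linalg.solve(K,[uv[0],uv[1],1.]);p=T[:3,3];return p+d*(z-p[2])/d[2]
def proj(c,P):
    K,T=c;q=K@(T[:3,:3].T@(np.array(P)-T[:3,3]));return q[:2]/q[2]
def blobs(mask,amin,amax):
    cs,_=cv2.findContours(mask.astype(np.uint8),cv2.RETR_EXTERNAL,cv2.CHAIN_APPROX_NONE)
    return [c for c in cs if amin<=cv2.contourArea(c)<=amax]
E
python3 - <<'E'
from h import *
f=cv2.imread('pics/top0.png');hsv=cv2.cvtColor(f,cv2.COLOR_BGR2HSV);c=cam('top')
def win(m,x0,y0,x1,y1):
    w=np.zeros(m.shape,bool);w[y0:y1,x0:x1]=1;return m&w
g=f.min(2)
def show(n,m,z,amin,amax=1e5):
    for k in blobs(m,amin,amax):
        rc=cv2.minAreaRect(k);P=[ray(c,p,z)[:2] for p in cv2.boxPoints(rc)]
        e=P[1]-P[0];e2=P[2]-P[1]
        print(n,'px',np.round(rc[0],1),'ctr',np.round(np.mean(P,0),4),'L',np.round([np.linalg.norm(e),np.linalg.norm(e2)],4),'ang',np.round(np.degrees([np.arctan2(e[1],e[0]),np.arctan2(e2[1],e2[0])]),1))
S=hsv[:,:,1];V=hsv[:,:,2];H=hsv[:,:,0]
yel=(S>130)&(H>15)&(H<35)&(V>100)
show('cover',win(yel,255,180,395,270),.064,200)
show('vice',win((g>150)|yel|((V>60)),258,185,390,275),.014,2000)
show('handle',win((g>170),310,205,365,232),.104,30)
show('pad',win(g>95,130,195,245,310),.003,2000)
show('mat',win((V<22),395,200,505,300),.003,2000)
show('cells',win((g>70),410,212,490,287),.018,20)
cv2.imwrite('pics/topz.png',np.hstack([cv2.resize(f[185:280,260:390],None,fx=3,fy=3,interpolation=2),cv2.resize(f[200:295,400:500],None,fx=3,fy=3,interpolation=2)]))
E
```

```text
vice px [323.5 229.5] ctr [ 0.5224 -0.016 ] L [0.3371 0.2281] ang [-91.9 176.5]
handle px [339.5 217.6] ctr [ 0.5319 -0.0541] L [0.0914 0.0129] ang [ -73.2 -164.6]
handle px [323.2 208.6] ctr [ 0.555  -0.0163] L [0.0675 0.0061] ang [ -73.1 -164.2]
pad px [184.7 245.9] ctr [0.4948 0.3362] L [0.2673 0.296 ] ang [ -1.5 -96.3]
cells px [473. 283.] ctr [ 0.3736 -0.3795] L [0.079  0.0147] ang [-91.9 174.1]
cells px [436.5 270. ] ctr [ 0.4086 -0.2921] L [0.0323 0.0297] ang [-91.9 175.2]
cells px [414. 266.] ctr [ 0.4207 -0.2372] L [0.0992 0.02  ] ang [ -4.  -91.9]
cells px [448.5 247. ] ctr [ 0.4648 -0.3268] L [0.0528 0.0504] ang [-91.9 174.8]
cells px [426.1 230.3] ctr [ 0.5089 -0.274 ] L [0.0336 0.0323] ang [ -30.  -119.4]
cells px [465.5 225.5] ctr [ 0.5178 -0.3743] L [0.0329 0.0334] ang [-91.9 174.5]
cells px [483.5 233.5] ctr [ 0.4963 -0.4178] L [0.0279 0.1097] ang [-91.9 174.1]
cells px [425.5 214.5] ctr [ 0.5494 -0.2756] L [0.0787 0.0129] ang [-91.9 175.3]
```

View pics/topz.png

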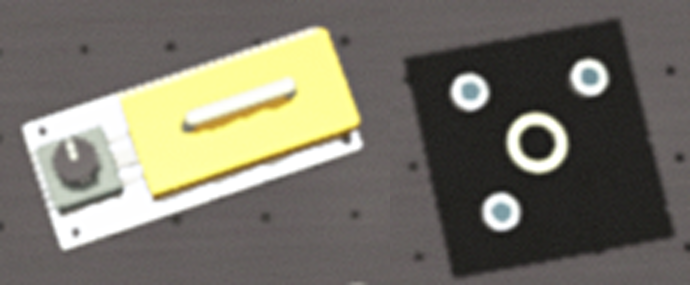

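The zoom shows three cells around the spacer ring, and the thimble at about (285,239) with its white line towards image top. The handle axis gives a vice yaw of about 16.8°. I'll go above the cover and measure with the wrist camera.

```bash
C="python3 -m crank"
$C '[[[1,0,0,0,0,0,6.6],[1,0,0,0,0,0,6.6],[1,0,0,0,0,0,6.6],[1,0,0,0,0,0,6.6],[1,0,0,0,0,0,6.6]]]' >/dev/null
$C '[[[1,0,0,0,0,0,6.6],[1,0,0,0,0,0,6.6],[1,-0.04,0.004,0,0,0,0],[1,-0.04,0.004,0,0,0,0],[1,-0.04,0.004,0,0,0,0]]]'
$C '[[[1,-0.04,0.004,0,0,0,0],[1,-0.04,0.004,0,0,0,0],[1,-0.04,0.004,0,0,0,0],[1,-0.04,0.004,0,0,0,0],[1,-0.04,0.004,0,0,0,0]]]'
$C '[[[1,-0.04,0.004,0,0,0,0],[1,-0.04,0.004,0,0,0,0],[1,-0.04,0.004,0,0,0,0],[1,-0.04,0.004,0,0,0,0],[1,-0.04,0.004,0,0,0,0]]]'
$C '[[[1,-0.04,0.004,0,0,0,0],[1,-0.04,0.004,0,0,0,0],[1,-0.04,0.004,0,0,0,0],[1,0,0,0,0,0,0],[1,0,0,0,0,0,0]]]'
python3 - <<'E'
from h import *
o=r.observe();print(o['ee_pos'],o['tool_rot'])
f=vision.grab_frame('wrist');cv2.imwrite('pics/w1.png',f[:,:,::-1])
E
```

```text
t: 0.93
ee_pos: [0.3293, 0.4445, 0.2307]
tool_rot: [[-0.292, 0.957, -0.001], [0.957, 0.292, -0.001], [-0.001, -0.001, -1.0]]
force: [1.5, -0.2, 0.0]
gripper_width: 0.0853
finger_force: 0.0
t: 1.35
ee_pos: [0.4068, 0.2581, 0.2311]
tool_rot: [[-0.29, 0.957, -0.001], [0.957, 0.29, -0.0], [-0.0, -0.001, -1.0]]
force: [1.5, 0.5, 0.4]
gripper_width: 0.0854
finger_force: 0.0
t: 1.77
ee_pos: [0.4838, 0.0724, 0.2311]
tool_rot: [[-0.289, 0.957, -0.001], [0.957, 0.289, 0.0], [0.0, -0.001, -1.0]]
force: [1.3, -0.4, 0.4]
gripper_width: 0.0853
finger_force: 0.0
t: 2.18
ee_pos: [0.5306, -0.0393, 0.2308]
tool_rot: [[-0.285, 0.958, -0.0], [0.958, 0.285, 0.0], [0.0, -0.0, -1.0]]
force: [-0.9, 1.2, 0.1]
gripper_width: 0.0852
finger_force: 0.0
[ 0.53055353 -0.03928966  0.23081985] [[-2.85406348e-01  9.58406547e-01 -3.28073228e-04]
 [ 9.58406564e-01  2.85406417e-01  1.86153283e-04]
 [ 2.72044730e-04 -2.61298206e-04 -9.99999929e-01]]
```

View pics/w1.png

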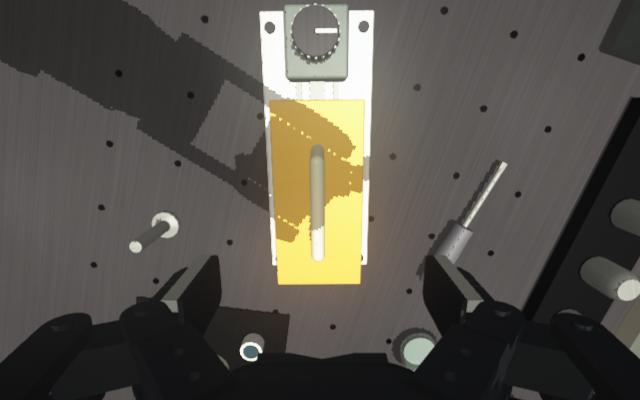

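The wrist view shows the handle from (317,147) to (318,261), the thimble centre at about (316,32) and the base's far corners at (261,12) and (374,11).

```bash
python3 - <<'E'
from h import *
f=cv2.imread('pics/w1.png');o=r.observe();c=cam('wrist',o)
a,b=ray(c,(317.5,145),.102),ray(c,(318.5,262),.102);print('handle',(a+b)/2,a-b,np.linalg.norm(a-b))
A,B=ray(c,(260.5,12),.014),ray(c,(374.5,11),.014);print('corners',A,B,B-A,np.linalg.norm(B-A))
print('thimble',ray(c,(316,32),.096))
e=(B-A)/np.linalg.norm(B-A);Y=np.array([-e[1],e[0],0])
print('yaw',np.degrees(np.arctan2(e[1],e[0])),'org',(A+B)/2-.135*Y)
t=cam('top')
print('top thimble',ray(t,(285,239),.096),'handle',ray(t,(339.8,218.2),.106))
P=np.array([ray(t,p,.003) for p in[(160,209),(234,219),(218,298),(140,286)]]);print('pad',P.mean(0),P)
print('pad angs',[np.degrees(np.arctan2(*(P[(i+1)%4]-P[i])[[1,0]])) for i in range(4)])
E
```

```text
handle [ 0.52868542 -0.04701376  0.102     ] [-0.02955858  0.0962756   0.        ] 0.10071097225031592
corners [0.42744858 0.09715724 0.014     ] [0.53104964 0.12920391 0.014     ] [0.10360106 0.03204667 0.        ] 0.10844431059011622
thimble [0.4891491  0.08010415 0.096     ]
yaw 17.188280857530597 org [ 0.51914332 -0.01579017  0.014     ]
top thimble [0.48660431 0.07594415 0.096     ] handle [ 0.53011094 -0.05444529  0.106     ]
pad [0.47525964 0.32738338 0.003     ] [[0.58965598 0.40182952 0.003     ]
 [0.55709824 0.21189022 0.003     ]
 [0.35913103 0.25086896 0.003     ]
 [0.39515329 0.44494483 0.003     ]]
pad angs [np.float64(-99.72661603240292), np.float64(168.86123415652577), np.float64(79.48503789792133), np.float64(-12.498624427132143)]
```

```bash
C="python3 -m crank"
$C '[[[1,-0.011,-0.004,0.03,0,0,0],[1,0,0,0.03,0,0,0],[1,0,0,0.03,0,0,0],[1,0,0,0.03,0,0,0],[1,0,0,0.028,0,0,0]]]'
$C '[[[0,0,0,0,0,0,0],[0,0,0,0,0,0,0],[0,0,0,0,0,0,0],[0,0,0,0,0,0,0],[0,0,0,0,0,0,0]]]'
$C '[[[0,0,0,0,0,0,0],[0,0,0,0,0,0,0],[0,0,0,0,0,0,0],[0,0,0,-0.01,0,0,0],[0,0,0,-0.02,0,0,0]]]'
$C '[[[0,0,0,-0.03,0,0,0],[0,0,0,-0.03,0,0,0],[0,0,0,-0.03,0,0,0],[0,0,0,-0.02,0,0,0],[0,0,0,0,0,0,0]]]'
python3 - <<'E'
from h import *
f=vision.grab_frame('scene');cv2.imwrite('pics/s2.png',cv2.resize(f[80:340,180:500,::-1],None,fx=2,fy=2))
E
```

```text
t: 2.65
ee_pos: [0.528, -0.0467, 0.0821]
tool_rot: [[-0.291, 0.957, -0.001], [0.957, 0.291, 0.001], [0.001, -0.001, -1.0]]
force: [-0.7, -0.0, 0.0]
gripper_width: 0.0855
finger_force: 0.0
t: 3.07
ee_pos: [0.5305, -0.0488, 0.0853]
tool_rot: [[-0.29, 0.957, 0.004], [0.957, 0.29, -0.001], [-0.002, 0.003, -1.0]]
force: [0.1, -0.6, 0.2]
gripper_width: 0.0256
finger_force: 0.0
t: 3.48
ee_pos: [0.5275, -0.0483, 0.1123]
tool_rot: [[-0.289, 0.957, -0.005], [0.957, 0.289, 0.002], [0.003, -0.004, -1.0]]
force: [-1.0, 0.0, -2.5]
gripper_width: 0.0098
finger_force: 58.6
t: 3.9
ee_pos: [0.5321, -0.0495, 0.2283]
tool_rot: [[-0.289, 0.957, 0.01], [0.957, 0.289, -0.003], [-0.006, 0.009, -1.0]]
force: [1.0, -1.0, -2.4]
gripper_width: 0.0098
finger_force: 58.7
```

View pics/s2.png

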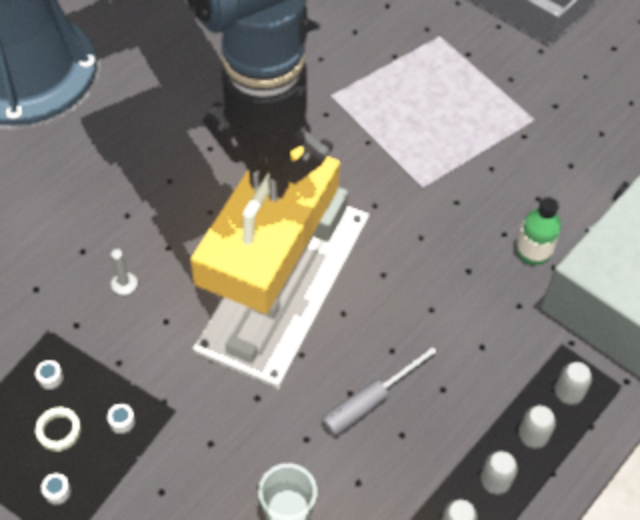

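The cover is clear and level in the scene view; the near end's lower corners are at about (197,287) and (268,312) in the crop. I'll work out where its centre sits in the tool and plan the carry.

```bash
python3 - <<'E'
from h import *
f=cv2.imread('pics/s2.png');hsv=cv2.cvtColor(f,cv2.COLOR_BGR2HSV)
o=r.observe();c=cam('scene');R=np.array(o['tool_rot'])
m=(hsv[:,:,1]>120)&(hsv[:,:,0]>12)&(hsv[:,:,0]<35)
k=max(blobs(m,500,1e6),key=cv2.contourArea);ap=cv2.approxPolyDP(cv2.convexHull(k),6,True)[:,0]
print(ap.tolist());z=o['ee_pos'][2]-.071
for p in ap:
    for zz in(z,z+.05):
        q=ray(c,p/2+np.array([180,80]),zz);print(p,round(zz,3),np.round(R.T@(q-o['ee_pos']),4))
d=np.array([.475,.327])-np.array(o['ee_pos'])[:2];print('d tool',R[:2,:2].T@d)
E
```

```text
[[338, 161], [335, 190], [266, 312], [194, 283], [190, 258], [326, 157]]
[338 161] 0.155 [0.1226 0.0256 0.0707]
[338 161] 0.205 [0.0845 0.041  0.0209]
[335 190] 0.155 [0.0833 0.0395 0.0709]
[335 190] 0.205 [0.0473 0.0541 0.0211]
[266 312] 0.155 [-0.0907  0.0399  0.0715]
[266 312] 0.205 [-0.117   0.0545  0.0217]
[194 283] 0.155 [-0.0913 -0.0436  0.0711]
[194 283] 0.205 [-0.1176 -0.0244  0.0213]
[190 258] 0.155 [-0.0655 -0.0624  0.0709]
[190 258] 0.205 [-0.0932 -0.0422  0.0211]
[326 157] 0.155 [0.1222 0.0109 0.0707]
[326 157] 0.205 [0.084  0.0271 0.0209]
d tool [0.37612254 0.05552443]
```

```bash
C="python3 -m crank"
$C '[[[0,0.03,0.005,0,0,0,0],[0,0.036,0.005,0,0,0,0],[0,0.036,0.005,0,0,0,0],[0,0.036,0.005,0,0,0,0],[0,0.036,0.005,0,0,0,0]]]'
$C '[[[0,0.036,0.005,0,0,0,0],[0,0.036,0.005,0,0,0,0],[0,0.036,0.005,0,0,0,0],[0,0.036,0.005,0,0,0,0],[0,0.036,0.005,0,0,0,0]]]'
$C '[[[0,0.024,0.005,0,0,0,5.5],[0,0,0,0,0,0,5.5],[0,0,0,0,0,0,5.5],[0,0,0,0,0,0,5.5],[0,0,0,0,0,0,5.5]]]'
$C '[[[0,0,0,0.02,0,0,0],[0,0,0,0.03,0,0,0],[0,0,0,0.02,0,0,0],[0,0,0,0,0,0,0],[0,0,0,0,0,0,0]]]'
python3 - <<'E'
from h import *
o=r.observe();R=np.array(o['tool_rot']);print(R[:2,:2].T@(np.array([.475,.327])-np.array(o['ee_pos'])[:2]))
f=vision.grab_frame('scene');cv2.imwrite('pics/s3.png',cv2.resize(f[40:240,280:520,::-1],None,fx=2.5,fy=2.5))
E
```

```text
t: 4.37
ee_pos: [0.5009, 0.1263, 0.2213]
tool_rot: [[-0.288, 0.957, -0.004], [0.958, 0.288, 0.0], [0.001, -0.004, -1.0]]
force: [0.4, 0.6, -1.2]
gripper_width: 0.0101
finger_force: 58.7
t: 4.78
ee_pos: [0.4726, 0.3057, 0.221]
tool_rot: [[-0.289, 0.957, -0.004], [0.957, 0.289, -0.002], [-0.0, -0.005, -1.0]]
force: [0.5, -0.1, -2.6]
gripper_width: 0.0099
finger_force: 63.8
t: 5.2
ee_pos: [0.4708, 0.3287, 0.2207]
tool_rot: [[0.189, 0.982, -0.005], [0.982, -0.189, -0.002], [-0.003, -0.004, -1.0]]
force: [-0.4, 0.3, -2.6]
gripper_width: 0.01
finger_force: 59.1
t: 5.62
ee_pos: [0.4706, 0.3281, 0.1508]
tool_rot: [[0.185, 0.983, -0.006], [0.983, -0.185, -0.002], [-0.004, -0.005, -1.0]]
force: [0.1, -0.8, -2.2]
gripper_width: 0.0097
finger_force: 59.0
[-0.00026551  0.00448721]
```

View pics/s3.png

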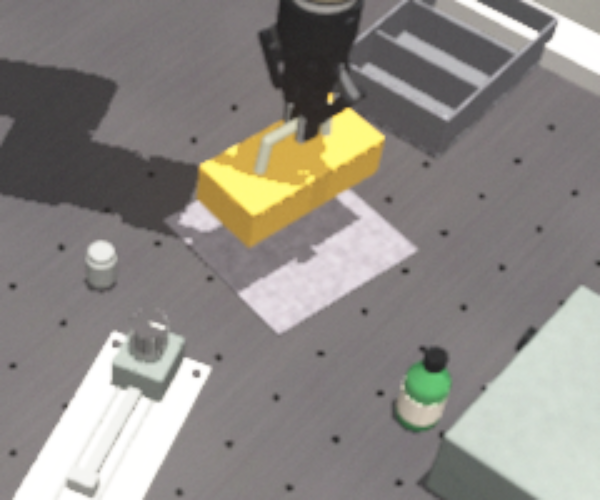

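The cover is held level over the pad. I'll lower it gently.

```bash
C="python3 -m crank"
$C '[[[0,0.004,0.006,0.025,0,0,0],[0,0,0,0.025,0,0,0],[0,0,0,0.018,0,0,0],[0,0,0,0.004,0,0,0],[0,0,0,0,0,0,0]]]'
$C '[[[0,0,0,0.002,0,0,0],[0,0,0,0.002,0,0,0],[0,0,0,0,0,0,0],[0,0,0,0,0,0,0],[0,0,0,0,0,0,0]]]'
```

```text
t: 6.08
ee_pos: [0.4791, 0.3317, 0.0811]
tool_rot: [[0.185, 0.983, -0.001], [0.983, -0.185, -0.0], [-0.001, -0.001, -1.0]]
force: [0.3, -0.4, -1.2]
gripper_width: 0.0098
finger_force: 58.9
t: 6.5
ee_pos: [0.4796, 0.332, 0.0781]
tool_rot: [[0.185, 0.983, 0.001], [0.983, -0.185, 0.001], [0.001, 0.001, -1.0]]
force: [0.1, 0.7, -2.7]
gripper_width: 0.0099
finger_force: 58.9
```

```bash
C="python3 -m crank"
$C '[[[0,0,0,0.002,0,0,0],[0,0,0,0.001,0,0,0],[0,0,0,0,0,0,0],[0,0,0,0,0,0,0],[0,0,0,0,0,0,0]]]' | grep -E "ee_pos|force"
$C '[[[0,0,0,0.001,0,0,0],[0,0,0,0.001,0,0,0],[0,0,0,0,0,0,0],[0,0,0,0,0,0,0],[0,0,0,0,0,0,0]]]'| grep -E "ee_pos|force"
$C '[[[0,0,0,0.001,0,0,0],[0,0,0,0,0,0,0],[0,0,0,0,0,0,0],[0,0,0,0,0,0,0],[0,0,0,0,0,0,0]]]'| grep -E "ee_pos|force"
```

```text
ee_pos: [0.4792, 0.3319, 0.0743]
force: [-0.0, 0.3, -1.2]
finger_force: 59.2
ee_pos: [0.4783, 0.3321, 0.0737]
force: [-4.1, 0.7, 9.6]
finger_force: 60.2
ee_pos: [0.4783, 0.3321, 0.0737]
force: [-4.7, -0.9, 14.5]
finger_force: 60.9
```

The cover is resting on the pad. I'll release it, rise, and move over the thimble.

```bash
C="python3 -m crank"
$C '[[[0,0,0,-0.001,0,0,0],[1,0,0,0,0,0,0],[1,0,0,0,0,0,0],[1,0,0,0,0,0,0],[1,0,0,0,0,0,0]]]' | tail -3
$C '[[[1,0,0,0,0,0,0],[1,0,0,0,0,0,0],[1,0,0,0,0,0,0],[1,0,0,-0.02,0,0,0],[1,0,0,-0.03,0,0,0]]]' | tail -3
$C '[[[1,0,0,-0.03,0,0,0],[1,0,0,-0.03,0,0,0],[1,0,0,-0.03,0,0,0],[1,-0.035,0.008,0,0,0,0],[1,-0.035,0.008,0,0,0,0]]]' | tail -3
$C '[[[1,-0.035,0.008,0,0,0,0],[1,-0.035,0.008,0,0,0,0],[1,-0.035,0.008,0,0,0,0],[1,-0.035,0.008,0,0,0,0],[1,-0.037,0.008,0,0,0,0]]]'|tail -3
$C '[[[1,0,0,0,0,0,0],[1,0,0,0,0,0,0],[1,0,0,0,0,0,0]]]'
python3 - <<'E'
from h import *
o=r.observe();c=cam('wrist',o);f=vision.grab_frame('wrist')[:,:,::-1].copy();cv2.imwrite('pics/w4.png',f)
print(proj(c,[.489,.079,.096]))
g=cv2.medianBlur(cv2.cvtColor(f,cv2.COLOR_BGR2GRAY),3)
print(cv2.HoughCircles(g,cv2.HOUGH_GRADIENT,1,30,param1=100,param2=20,minRadius=15,maxRadius=45))
t=vision.grab_frame('top')[:,:,::-1].copy();cv2.imwrite('pics/t4.png',t)
E
```

```text
force: [0.0, -0.1, -0.1]
gripper_width: 0.058
finger_force: 0.0
force: [0.4, 0.5, -0.0]
gripper_width: 0.0857
finger_force: 0.0
force: [-1.1, -1.2, -0.3]
gripper_width: 0.0856
finger_force: 0.0
force: [0.8, -0.3, -0.0]
gripper_width: 0.0855
finger_force: 0.0
t: 9.67
ee_pos: [0.4884, 0.0787, 0.2123]
tool_rot: [[0.186, 0.982, -0.0], [0.982, -0.186, 0.0], [0.0, -0.0, -1.0]]
force: [-0.4, 0.1, -0.0]
gripper_width: 0.0856
finger_force: 0.0
[323.52804928 198.8938771 ]
[[[317.5 192.5  40. ]
  [445.5 300.5  36.6]
  [394.5 330.5  39.9]
  [175.5 138.5  18.5]]]
```

View pics/w4.png

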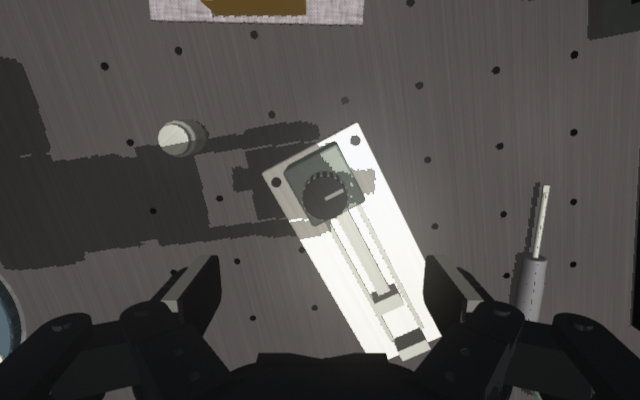

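The thimble is at about (325,196) in this view, 2 mm off the expected point. Its white line points to the right, and the jaw and stop are at the lower right. I'll correct, turn to the start yaw, descend and grip.

```bash
C="python3 -m crank"
$C '[[[1,0.002,0.001,0,0,0,6.7],[1,0,0,0,0,0,6.7],[1,0,0,0,0,0,6.7],[1,0,0,0,0,0,6.7],[1,0,0,0,0,0,6.7]]]' >/dev/null
$C '[[[1,0,0,0,0,0,6.7],[1,0,0,0,0,0,6.7],[1,0,0,0,0,0,6.7],[1,0,0,0,0,0,6.7],[1,0,0,0,0,0,6.7]]]' >/dev/null
$C '[[[1,0,0,0,0,0,6.7],[1,0,0,0,0,0,6.7],[1,0,0,0,0,0,6.7],[1,0,0,0,0,0,6.7],[1,0,0,0,0,0,6.7]]]' >/dev/null
$C '[[[1,0,0,0.03,0,0,6.7],[1,0,0,0.03,0,0,6.7],[1,0,0,0.03,0,0,6.7],[1,0,0,0.03,0,0,6.7],[1,0,0,0.026,0,0,6.7]]]'
$C '[[[0.2,0,0,0,0,0,0],[0.2,0,0,0,0,0,0],[0.2,0,0,0,0,0,0],[0.2,0,0,0,0,0,0],[0.2,0,0,0,0,0,0]]]' >/dev/null
$C '[[[0.2,0,0,0,0,0,0],[0.2,0,0,0,0,0,0],[0.2,0,0,0,0,0,0]]]'
python3 -c "
from h import *
o=r.observe();print(o['qpos'],o['moment'])"
```

```text
t: 11.43
ee_pos: [0.4894, 0.0822, 0.0647]
tool_rot: [[0.576, -0.817, -0.0], [-0.817, -0.576, 0.0], [-0.0, 0.0, -1.0]]
force: [0.1, -0.4, 0.6]
gripper_width: 0.0856
finger_force: 0.0
t: 12.1
ee_pos: [0.4891, 0.0801, 0.0684]
tool_rot: [[0.58, -0.815, -0.0], [-0.815, -0.58, -0.001], [0.001, 0.001, -1.0]]
force: [-3.6, -2.8, 6.8]
gripper_width: 0.0343
finger_force: 59.2
[-6.29772913e-02  6.29667810e-01  1.88642301e+00 -1.61114036e-03
  6.25539869e-01  2.46119156e+00] [-0.42531581  0.5947581   0.03232376]
```

Gripped. Now I turn anticlockwise (tool z negative).

```bash
C="python3 -m crank"
$C '[[[0.2,0,0,0,0,0,-7],[0.2,0,0,0,0,0,-7],[0.2,0,0,0,0,0,-7],[0.2,0,0,0,0,0,-7],[0.2,0,0,0,0,0,-7]]]'
python3 -c "
from h import *
o=r.observe();print(o['qpos'],o['moment'])"
$C '[[[0.2,0,0,0,0,0,-7],[0.2,0,0,0,0,0,-7],[0.2,0,0,0,0,0,-7],[0.2,0,0,0,0,0,-7],[0.2,0,0,0,0,0,-7]]]'
$C '[[[0.2,0,0,0,0,0,0],[0.2,0,0,0,0,0,0]]]'
python3 - <<'E'
from h import *
o=r.observe();print(o['qpos'],o['moment'])
f=vision.grab_frame('scene');cv2.imwrite('pics/s5.png',cv2.resize(f[140:290,260:400,::-1],None,fx=4,fy=4))
E
```

```text
t: 12.52
ee_pos: [0.4882, 0.079, 0.0684]
tool_rot: [[0.945, -0.328, -0.002], [-0.328, -0.945, -0.003], [-0.001, 0.003, -1.0]]
force: [-5.2, -9.7, 8.6]
gripper_width: 0.0344
finger_force: 59.4
[-0.06422158  0.62945777  1.88732966 -0.00478695  0.62693743  1.84460703] [-1.63383618  0.94144061 -0.11491965]
t: 12.93
ee_pos: [0.4882, 0.0776, 0.0684]
tool_rot: [[0.962, 0.275, -0.003], [0.275, -0.962, -0.005], [-0.004, 0.004, -1.0]]
force: [-5.3, -17.0, 8.9]
gripper_width: 0.0345
finger_force: 59.5
t: 13.1
ee_pos: [0.4881, 0.0776, 0.0684]
tool_rot: [[0.963, 0.269, -0.003], [0.269, -0.963, -0.005], [-0.004, 0.004, -1.0]]
force: [-6.3, -14.7, 8.6]
gripper_width: 0.0344
finger_force: 59.5
[-0.06591586  0.62942897  1.88748123 -0.00829752  0.62707759  1.23931844] [-2.51224339  0.96309208 -0.02005124]
```

View pics/s5.png

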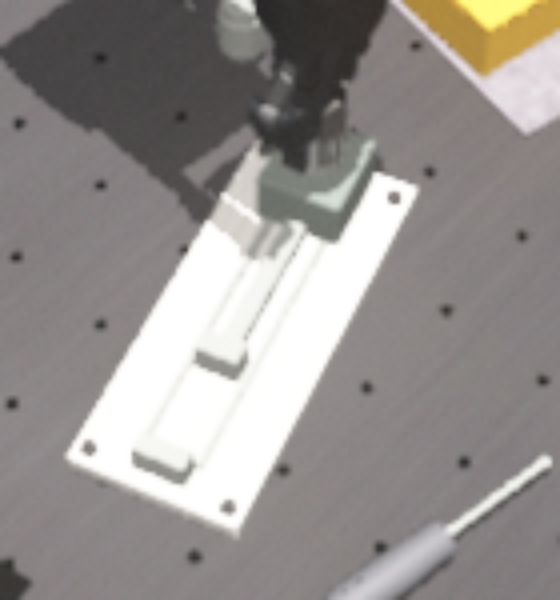

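```bash
C="python3 -m crank"
$C '[[[0.2,-0.002,0.004,0,0,0,-7],[0.2,0,0,0,0,0,-7],[0.2,0,0,0,0,0,-7],[0.2,0,0,0,0,0,-7],[0.2,0,0,0,0,0,-7]]]'
$C '[[[0.2,0,0,0,0,0,-7],[0.2,0,0,0,0,0,-7],[0.2,0,0,0,0,0,-7],[0.2,0,0,0,0,0,-7],[0.2,0,0,0,0,0,-7]]]'|tail -5
$C '[[[0.2,0,0,0,0,0,0],[0.2,0,0,0,0,0,0]]]'
python3 - <<'E'
from h import *
o=r.observe();print(o['qpos'],o['moment'])
c=cam('scene')
Y=np.array([-.2955,.955,0]);org=np.array([.519,-.0158,0])
print('jaw before',(ray(c,(315.5,228),.036)-org)@Y,'stop',(ray(c,(300.7,253.7),.036)-org)@Y)
f=vision.grab_frame('scene');cv2.imwrite('pics/s6.png',cv2.resize(f[180:280,260:380,::-1],None,fx=4,fy=4))
E
```

```text
t: 13.57
ee_pos: [0.4889, 0.0759, 0.0684]
tool_rot: [[0.633, 0.775, 0.001], [0.775, -0.633, -0.001], [0.0, 0.001, -1.0]]
force: [-2.9, -2.2, 5.4]
gripper_width: 0.0344
finger_force: 59.9
ee_pos: [0.4903, 0.0753, 0.0684]
tool_rot: [[0.074, 0.997, 0.004], [0.997, -0.074, -0.001], [-0.001, 0.004, -1.0]]
force: [-0.1, -3.7, 3.0]
gripper_width: 0.0343
finger_force: 59.7
t: 14.15
ee_pos: [0.4903, 0.0753, 0.0684]
tool_rot: [[0.083, 0.997, 0.004], [0.997, -0.083, -0.001], [-0.001, 0.004, -1.0]]
force: [-0.9, -3.9, 7.5]
gripper_width: 0.0346
finger_force: 59.9
[-0.07254163  0.62918787  1.8882121  -0.00194645  0.62026542  0.01174177] [-0.74632531  0.36905072  0.05567986]
jaw before -0.04198728542884552 stop -0.1176467058726183
```

View pics/s6.png

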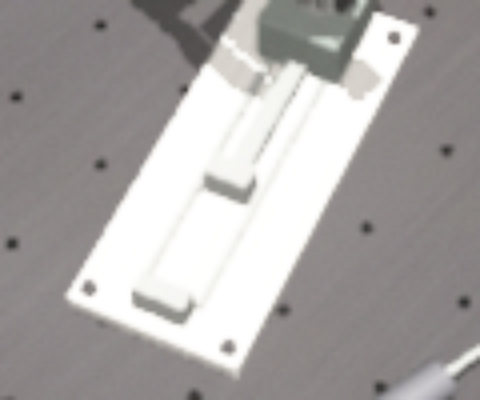

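The jaw moved about 10 mm for the last 70°, so it is turning with the knob. Jaw centre is now at (229,180) and the stop at (163,297) in the crop. I continue.

```bash
C="python3 -m crank"
$C '[[[0.2,0,0,0,0,0,-7],[0.2,0,0,0,0,0,-7],[0.2,0,0,0,0,0,-7],[0.2,0,0,0,0,0,-7],[0.2,0,0,0,0,0,-7]]]'|grep -E "ee|force"
$C '[[[0.2,0,0,0,0,0,-7],[0.2,0,0,0,0,0,-7],[0.2,0,0,0,0,0,-7],[0.2,0,0,0,0,0,-7],[0.2,0,0,0,0,0,-7]]]'|grep -E "ee|force"
$C '[[[0.2,0,0,0,0,0,-7],[0.2,0,0,0,0,0,-7],[0.2,0,0,0,0,0,-7],[0.2,0,0,0,0,0,-7],[0.2,0,0,0,0,0,-7]]]'|grep -E "ee|force"
$C '[[[0.2,0,0,0,0,0,-7],[0.2,0,0,0,0,0,-7],[0.2,0,0,0,0,0,-7],[0.2,0,0,0,0,0,-7],[0.2,0,0,0,0,0,0]]]'
python3 - <<'E'
from h import *
o=r.observe();print(o['qpos'],o['moment'])
E
```

```text
ee_pos: [0.4918, 0.0755, 0.0684]
force: [1.3, -2.1, 5.2]
finger_force: 59.8
ee_pos: [0.4929, 0.0766, 0.0685]
force: [2.8, 3.9, 2.5]
finger_force: 59.8
ee_pos: [0.4931, 0.078, 0.0685]
force: [4.3, 9.5, 3.0]
finger_force: 59.8
t: 15.87
ee_pos: [0.4925, 0.0791, 0.0685]
tool_rot: [[-0.785, -0.619, 0.009], [-0.619, 0.785, 0.004], [-0.01, -0.002, -1.0]]
force: [3.3, 13.0, 3.7]
gripper_width: 0.0346
finger_force: 59.9
[-0.06817731  0.62968804  1.8858309   0.00843408  0.6170594  -2.31321983] [ 2.23607466 -0.41276489 -0.01668752]
```

```bash
C="python3 -m crank"
$C '[[[1,0,0,0,0,0,0],[1,0,0,0,0,0,0],[1,0,0,0,0,0,0],[1,0,0,0,0,0,0],[1,0,0,0,0,0,0]]]'
$C '[[[1,0,0,0,0,0,0],[1,0,0,0,0,0,7],[1,0,0,0,0,0,7],[1,0,0,0,0,0,7],[1,0,0,0,0,0,7]]]' >/dev/null
$C '[[[1,0,0,0,0,0,7],[1,0,0,0,0,0,7],[1,0,0,0,0,0,7],[1,0,0,0,0,0,7],[1,0,0,0,0,0,7]]]' >/dev/null
$C '[[[1,0,0,0,0,0,7],[1,0,0,0,0,0,7],[1,0,0,0,0,0,7],[1,0,0,0,0,0,7],[1,0,0,0,0,0,7]]]' >/dev/null
$C '[[[1,0,0,0,0,0,7],[1,0,0,0,0,0,7],[1,0,0,0,0,0,7],[1,0,0,0,0,0,7],[1,0,0,0,0,0,7]]]' >/dev/null
$C '[[[1,0,0,0,0,0,7],[1,0,0,0,0,0,7],[1,0,0,0,0,0,7],[1,0,0,0,0,0,7],[1,0,0,0,0,0,7]]]'
```

```text
t: 16.28
ee_pos: [0.489, 0.0759, 0.0665]
tool_rot: [[-0.785, -0.619, 0.0], [-0.619, 0.785, -0.0], [-0.0, -0.0, -1.0]]
force: [0.5, 0.1, -0.7]
gripper_width: 0.0851
finger_force: 0.0
t: 18.37
ee_pos: [0.4889, 0.0759, 0.0662]
tool_rot: [[0.644, 0.765, -0.0], [0.765, -0.644, 0.0], [-0.0, -0.0, -1.0]]
force: [-0.1, 0.6, -0.4]
gripper_width: 0.0853
finger_force: 0.0
```

```bash
C="python3 -m crank"
$C '[[[1,0.0025,0,0.002,0,0,0],[0.2,0,0,0,0,0,0],[0.2,0,0,0,0,0,0],[0.2,0,0,0,0,0,0],[0.2,0,0,0,0,0,0]]]'>/dev/null
$C '[[[0.2,0,0,0,0,0,0],[0.2,0,0,0,0,0,0],[0.2,0,0,0,0,0,0],[0.2,0,0,0,0,0,0]]]'
$C '[[[0.2,0,0,0,0,0,-7],[0.2,0,0,0,0,0,-7],[0.2,0,0,0,0,0,-7],[0.2,0,0,0,0,0,-7],[0.2,0,0,0,0,0,-7]]]'|grep -E "ee|force"
$C '[[[0.2,0,0,0,0,0,-7],[0.2,0,0,0,0,0,-7],[0.2,0,0,0,0,0,-7],[0.2,0,0,0,0,0,-7],[0.2,0,0,0,0,0,-7]]]'|grep -E "ee|force"
$C '[[[0.2,0,0,0,0,0,-7],[0.2,0,0,0,0,0,-7],[0.2,0,0,0,0,0,-7],[0.2,0,0,0,0,0,-7],[0.2,0,0,0,0,0,-7]]]'|grep -E "ee|force"
$C '[[[0.2,0,0,0,0,0,-7],[0.2,0,0,0,0,0,-7],[0.2,0,0,0,0,0,-7],[0.2,0,0,0,0,0,-7],[0.2,0,0,0,0,0,-7]]]'
python3 - <<'E'
from h import *
o=r.observe();print(o['qpos'],o['moment'])
f=vision.grab_frame('scene');cv2.imwrite('pics/s7.png',cv2.resize(f[180:280,260:380,::-1],None,fx=4,fy=4))
E
```

```text
t: 19.12
ee_pos: [0.4906, 0.0779, 0.0645]
tool_rot: [[0.638, 0.77, 0.0], [0.77, -0.638, -0.0], [0.0, 0.0, -1.0]]
force: [-0.6, -0.7, 4.7]
gripper_width: 0.0345
finger_force: 59.5
ee_pos: [0.4905, 0.078, 0.0645]
force: [-1.5, -0.5, 3.8]
finger_force: 59.4
ee_pos: [0.4905, 0.078, 0.0645]
force: [-0.9, -0.5, 4.7]
finger_force: 59.4
ee_pos: [0.4905, 0.0779, 0.0645]
force: [-1.4, -1.7, 4.4]
finger_force: 59.4
t: 20.78
ee_pos: [0.4905, 0.0778, 0.0645]
tool_rot: [[-0.983, -0.185, -0.0], [-0.185, 0.983, -0.0], [0.0, -0.0, -1.0]]
force: [-0.4, -1.3, 4.2]
gripper_width: 0.0345
finger_force: 59.4
[-6.79125674e-02  6.37834774e-01  1.88580167e+00 -4.22292092e-04
  6.18049292e-01 -1.82471576e+00] [-0.26771529  0.10098821 -0.03335348]
```

View pics/s7.png

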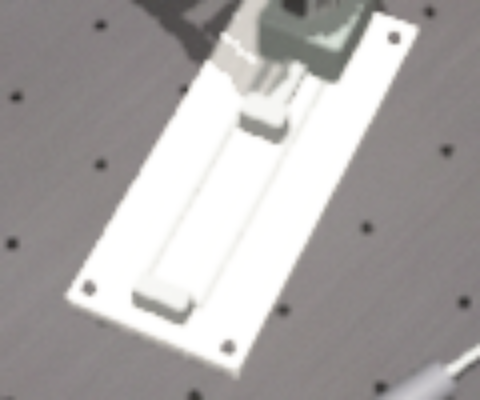

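The jaw is nearly fully open, at (264,117) in the crop. I finish in small turns, watching the moment.

```bash
C="python3 -m crank"; M='from plant import r;o=r.observe();print("Mz",o["moment"][2],o["tool_rot"][0][1],o["tool_rot"][1][1])'
$C '[[[0.2,0,0,0,0,0,-7],[0.2,0,0,0,0,0,-6],[0.2,0,0,0,0,0,-5],[0.2,0,0,0,0,0,0]]]'>/dev/null;python3 -c "$M"
$C '[[[0.2,0,0,0,0,0,-3],[0.2,0,0,0,0,0,0],[0.2,0,0,0,0,0,0]]]'>/dev/null;python3 -c "$M"
$C '[[[0.2,0,0,0,0,0,-3],[0.2,0,0,0,0,0,0],[0.2,0,0,0,0,0,0]]]'>/dev/null;python3 -c "$M"
$C '[[[0.2,0,0,0,0,0,-3],[0.2,0,0,0,0,0,0],[0.2,0,0,0,0,0,0]]]';python3 -c "$M"
```

```text
Mz 0.04329461694275148 -0.47405572280915803 0.8804948159940815
Mz -0.023552393307569273 -0.516523830441252 0.8562727728710169
Mz -0.048824163444466384 -0.5602773603485866 0.8283050412353478
t: 21.92
ee_pos: [0.4905, 0.0778, 0.0645]
tool_rot: [[-0.8, -0.6, -0.0], [-0.6, 0.8, 0.0], [-0.0, 0.0, -1.0]]
force: [-1.6, -2.9, 5.2]
gripper_width: 0.0348
finger_force: 59.5
Mz -0.6134976255226958 -0.6001940738876386 0.7998543012332228
```

The moment jumped to -0.61 N m, so the jaw is against its open end. I release, rise, turn to yaw 17° and look.

```bash
C="python3 -m crank"
$C '[[[1,0,0,0,0,0,0],[1,0,0,0,0,0,0],[1,0,0,0,0,0,0],[1,0,0,0,0,0,0],[1,0,0,0,0,0,0]]]'|tail -2
$C '[[[1,0,0,0,0,0,0],[1,0,0,-0.03,0,0,0],[1,0,0,-0.03,0,0,0],[1,0,0,-0.03,0,0,0],[1,0,0,-0.03,0,0,0]]]'|tail -2
$C '[[[1,0,0,-0.02,0,0,6.9],[1,0,0,0,0,0,6.9],[1,0,0,0,0,0,6.9],[1,0,0,0,0,0,6.9],[1,0,0,0,0,0,6.9]]]'>/dev/null
$C '[[[1,0,0,0,0,0,6.9],[1,0,0,0,0,0,6.9],[1,0,0,0,0,0,6.9],[1,0,0,0,0,0,6.9],[1,0,0,0,0,0,6.9]]]'>/dev/null
$C '[[[1,0,0,0,0,0,6.9],[1,0,0,0,0,0,6.9],[1,0,0,0,0,0,6.9],[1,0,0,0,0,0,6.9],[1,0,0,0,0,0,6.9]]]'>/dev/null
$C '[[[1,0,0,0,0,0,6.4],[1,-0.04,0,0,0,0,0],[1,-0.04,0,0,0,0,0],[1,-0.04,0,0,0,0,0],[1,-0.04,0,0,0,0,0]]]'>/dev/null
$C '[[[1,0,0,0,0,0,0],[1,0,0,0,0,0,0]]]'
python3 - <<'E'
from h import *
f=vision.grab_frame('wrist');cv2.imwrite('pics/w8.png',f[:,:,::-1])
t=vision.grab_frame('top');cv2.imwrite('pics/t8.png',t[:,:,::-1])
E
```

```text
gripper_width: 0.0855
finger_force: 0.0
gripper_width: 0.0853
finger_force: 0.0
t: 24.58
ee_pos: [0.539, -0.0768, 0.2041]
tool_rot: [[-0.295, 0.955, 0.0], [0.955, 0.295, -0.0], [-0.0, 0.0, -1.0]]
force: [-0.1, 0.5, -1.4]
gripper_width: 0.0855
finger_force: 0.0
```

View pics/w8.png

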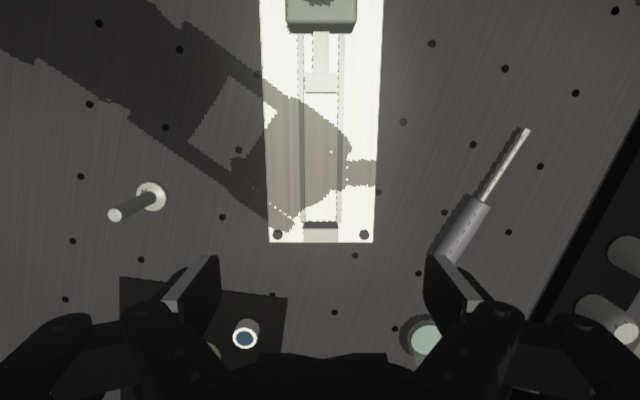

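The wrist view shows the open channel. The base's near corners are at (268.5,242) and (372.5,242), with the stop face near (320,222) and the jaw face at (321,93).

```bash
cat >> h.py <<'E'
def cells():
    f=vision.grab_frame('top')[:,:,::-1];c=cam('top');g=f.min(2);m=np.zeros(g.shape,bool);m[205:292,405:497]=g[205:292,405:497]>75
    out=[]
    for k in blobs(m,25,400):
        (u,v),rad=cv2.minEnclosingCircle(k);x,y,w,h=cv2.boundingRect(k)
        if max(w,h)<13 and abs(w-h)<4:out.append((ray(c,(x+(w-1)/2,y+(h-1)/2),.016)[:2],(w,h)))
    return out
def rel(p,o=None):
    o=o or r.observe();R=np.array(o['tool_rot']);return np.round(R.T@(np.array(p)-o['ee_pos']),4)
E
python3 - <<'E'
from h import *
o=r.observe();c=cam('wrist',o)
A,B=ray(c,(268.5,242),.014),ray(c,(372.5,242),.014);e=B-A;print(A,B,np.linalg.norm(e),'yaw',np.degrees(np.arctan2(e[1],e[0])))
e/=np.linalg.norm(e);th=np.arctan2(e[1],e[0]);Y=np.array([-e[1],e[0],0]);print('org',(A+B)/2+.13*Y)
T=np.array([.4905,.078,0]);M=(A+B)/2;d=T-M;d[2]=0;print('dist thimble-end (0.230)',np.linalg.norm(d),'yaw line',np.degrees(np.arctan2(d[1],d[0]))-90)
# wrist projected tool frame of things
for n,uv,z in(('jawface top',(321,93),.036),('cell wrist',(245.5,338),.021)):print(n,ray(c,uv,z),rel(ray(c,uv,z)))
for p,s in cells():print('cell',p,s,rel([*p,.008]))
E
```

```text
[ 0.50338128 -0.15288043  0.014     ] [ 0.6072997  -0.12013292  0.014     ] 0.10895612486151363 yaw 17.491052771760312
org [ 0.5162681  -0.01251737  0.014     ]
dist thimble-end (0.230) 0.22409240238545922 yaw line 16.81887370861196
jawface top [0.51174086 0.00451908 0.036     ] [ 0.0825 -0.0009  0.168 ]
cell wrist [ 0.50905757 -0.26810339  0.021     ] [-0.1769 -0.0849  0.1827]
```

```bash
sed -i 's/max(w,h)<13/max(w,h)<17/' h.py; python3 - <<'E'
from h import *
o=r.observe()
for p,s in cells():print('cell',p,s,rel([*p,.008],o))
t=cam('top');T=[.4905,.078,.096];print(proj(t,T))
ex=np.array([.9568,.2907,0]);Y=np.array([-.2907,.9568,0]);org=np.array([.5196,-.0177,0])
for x,y in((-.055,-.13),(.055,-.13),(-.055,.135),(.055,.135)):print('corner top px',proj(t,org+x*ex+y*Y+[0,0,.014]))
f=cv2.imread('pics/t8.png');print(f.shape);cv2.imwrite('pics/t8z.png',np.hstack([cv2.resize(f[185:280,260:390],None,fx=3,fy=3,interpolation=2),cv2.resize(f[200:295,400:500],None,fx=3,fy=3,interpolation=2)]))
E
```

```text
cell [ 0.40869901 -0.29259289] (14, 13) [-0.1707 -0.1883  0.196 ]
cell [ 0.50863919 -0.27538949] (14, 14) [-0.1842 -0.0878  0.1958]
cell [ 0.51809967 -0.37491824] (14, 14) [-0.282  -0.1086  0.1957]
[284.09613579 237.39041528]
corner top px [380.04853831 233.69299079]
corner top px [365.24788864 193.58386566]
corner top px [279.97070768 267.6953204 ]
corner top px [266.6545345  226.43275072]
(400, 640, 3)
```

View pics/t8z.png

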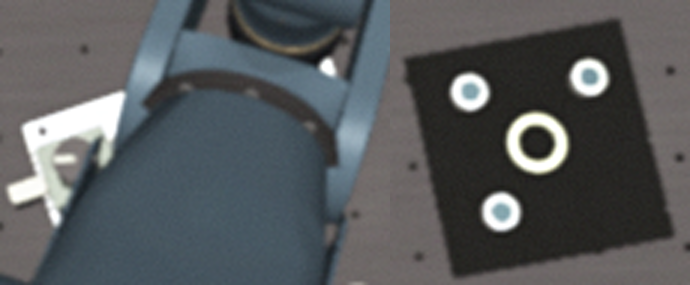

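The cells haven't moved: they're at (470,91), (589,77) and (500,211) in the crop. The top camera reads about 2 mm off compared with the arm, so I correct for that. Picking the nearest cell.

```bash
C="python3 -m crank"
$C '[[[0.6,-0.036,-0.017,0,0,0,0],[0.6,-0.036,-0.017,0,0,0,0],[0.6,-0.036,-0.017,0,0,0,0],[0.6,-0.036,-0.017,0,0,0,0],[0.6,-0.035,-0.017,0,0,0,0]]]'>/dev/null
$C '[[[0.6,0,0,0.04,0,0,0],[0.6,0,0,0.04,0,0,0],[0.6,0,0,0.04,0,0,0],[0.6,0,0,0.03,0,0,0],[0.6,0,0,0.01,0,0,0]]]'
$C '[[[0.6,0,0,0.02,0,0,0],[0.6,0,0,0.015,0,0,0],[0.6,0,0,0,0,0,0]]]'
python3 - <<'E'
from h import *
f=vision.grab_frame('wrist');cv2.imwrite('pics/w9.png',f[:,:,::-1])
E
```

```text
t: 25.62
ee_pos: [0.5084, -0.2674, 0.0401]
tool_rot: [[-0.301, 0.954, -0.007], [0.954, 0.301, 0.006], [0.008, -0.005, -1.0]]
force: [-0.3, 0.3, -0.3]
gripper_width: 0.0513
finger_force: 0.0
t: 25.87
ee_pos: [0.5102, -0.2689, 0.0077]
tool_rot: [[-0.301, 0.954, -0.003], [0.954, 0.301, 0.003], [0.003, -0.002, -1.0]]
force: [-0.3, 0.4, 0.6]
gripper_width: 0.0514
finger_force: 0.0
```

View pics/w9.png

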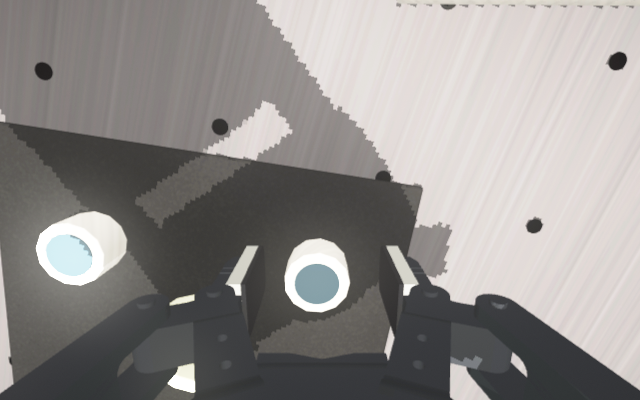

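The cell sits between the fingers, top centre at (317,283). I check its offset along the pads.

```bash
python3 - <<'E'
from h import *
o=r.observe();c=cam('wrist',o);print(o['ee_pos'],proj(c,[*o['ee_pos'][:2],.021]),rel(ray(c,(317,283),.021)))
for p,s in cells():print('cell',p+[.0015,.002],s,rel([*(p+[.0015,.002]),.008],o))
E
```

```text
[ 0.51088211 -0.26956297  0.00909107] [321.98751529 276.29445683] [-0.0031 -0.0021 -0.0119]
cell [ 0.41015703 -0.29183306] (13, 13) [ 0.0091 -0.1028  0.0012]
```

```bash
C="python3 -m crank"
$C '[[[0.6,-0.003,-0.002,0,0,0,0],[0.1,0,0,0,0,0,0],[0.1,0,0,0,0,0,0],[0.1,0,0,0,0,0,0],[0.1,0,0,0,0,0,0]]]'|grep -E "wid|fin"
$C '[[[0.1,0,0,0,0,0,0],[0.1,0,0,0,0,0,0],[0.1,0,0,0,0,0,0],[0.1,0,0,-0.02,0,0,0],[0.1,0,0,-0.035,0,0,0]]]'
$C '[[[0.1,0,0,-0.035,0,0,0],[0.1,0,0,0,0,0,0],[0.1,0,0,0,0,0,0]]]'
python3 - <<'E'
from h import *
o=r.observe();print(rel([.5443,-.099,.02],o));f=vision.grab_frame('wrist');cv2.imwrite('pics/w10.png',f[:,:,::-1])
c=cam('wrist',o)
for x in(-.014,0,.014):
  for z in (-.02,-.01,0):print(x,z,proj(c,np.array(o['ee_pos'])+np.array(o['tool_rot'])@[x,0,z]))
g=cv2.cvtColor(f,cv2.COLOR_RGB2HSV);m=(g[:,:,0]>85)&(g[:,:,0]<115)&(g[:,:,1]>40)&(g[:,:,2]>60)
for k in blobs(m,80,1e4):print(cv2.boundingRect(k))
E
```

```text
gripper_width: 0.0253
finger_force: 58.6
t: 26.8
ee_pos: [0.5078, -0.2728, 0.0625]
tool_rot: [[-0.299, 0.954, -0.006], [0.954, 0.299, 0.005], [0.006, -0.004, -1.0]]
force: [0.7, 1.1, -0.6]
gripper_width: 0.025
finger_force: 59.0
t: 27.05
ee_pos: [0.5114, -0.2755, 0.1023]
tool_rot: [[-0.299, 0.954, 0.005], [0.954, 0.299, -0.004], [-0.005, 0.004, -1.0]]
force: [-0.8, 0.0, -1.4]
gripper_width: 0.0249
finger_force: 59.0
[0.159  0.0839 0.0817]
-0.014 -0.02 [321.98381838 316.44431148]
-0.014 -0.01 [321.97696136 303.15006395]
-0.014 0 [321.97093542 291.46707307]
0 -0.02 [322.02871074 285.84244205]
0 -0.01 [322.01871139 274.2363216 ]
0 0 [322.00995267 264.070188  ]
0.014 -0.02 [322.0760994  253.53891557]
0.014 -0.01 [322.06262545 243.82388538]
0.014 0 [322.0508638 235.3434658]
(281, 321, 22, 20)
(301, 247, 43, 40)
(155, 175, 27, 26)
```

```bash
C="python3 -m crank"
$C '[[[0.1,0.031,0.0168,0,0,0,0],[0.1,0.031,0.0168,0,0,0,0],[0.1,0.031,0.0168,0,0,0,0],[0.1,0.031,0.0168,0,0,0,0],[0.1,0.0305,0.0167,0,0,0,0]]]'>/dev/null
$C '[[[0.1,0,0,0.03,0,0,0],[0.1,0,0,0.02,0,0,0],[0.1,0,0,0,0,0,0],[0.1,0,0,0,0,0,0],[0.1,0,0,0,0,0,0]]]'
python3 - <<'E'
from h import *
for i in range(3):o=r.observe();print(rel([.5443,-.099,.02],o));f=vision.grab_frame('wrist')
cv2.imwrite('pics/w11.png',f[:,:,::-1])
E
```

```text
t: 27.93
ee_pos: [0.5436, -0.1021, 0.0492]
tool_rot: [[-0.299, 0.954, -0.001], [0.954, 0.299, 0.0], [0.0, -0.001, -1.0]]
force: [-0.1, -1.0, 0.7]
gripper_width: 0.025
finger_force: 59.1
[0.0028 0.0016 0.0292]
[0.0032 0.0013 0.0298]
[0.0034 0.0011 0.0301]
```

View pics/w11.png

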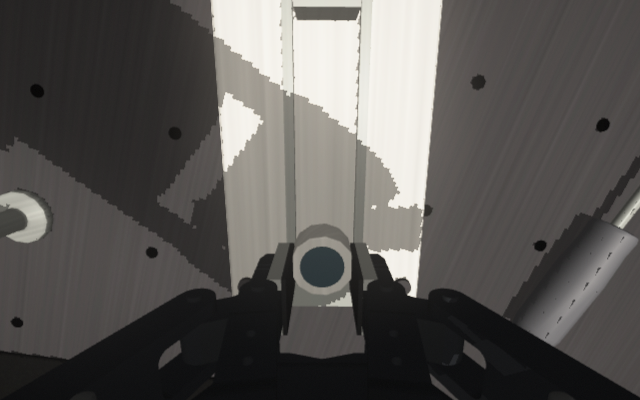

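The cell is aligned in the channel, cell centre at (322,267) and channel centre about (324,240). I nudge 1 mm sideways and lower it. That was my last picture to view, so I measure numerically from here.

```bash
C="python3 -m crank"
$C '[[[0.1,0,0.0012,0.015,0,0,0.5],[0.1,0,0,0.01,0,0,0],[0.1,0,0,0,0,0,0],[0.1,0,0,0,0,0,0],[0.1,0,0,0,0,0,0]]]'|grep -E "ee|for"
$C '[[[0.1,0,0,0.002,0,0,0],[0.1,0,0,0,0,0,0],[0.1,0,0,0.001,0,0,0],[0.1,0,0,0,0,0,0],[0.1,0,0,0,0,0,0]]]'|grep -E "ee|for"
$C '[[[0.1,0,0,0.001,0,0,0],[0.1,0,0,0,0,0,0],[0.1,0,0,0.001,0,0,0],[0.1,0,0,0,0,0,0],[0.1,0,0,0,0,0,0]]]'|grep -E "ee|for|wid"
```

```text
ee_pos: [0.545, -0.1016, 0.0246]
force: [0.8, -0.9, -0.6]
finger_force: 59.1
ee_pos: [0.5451, -0.1015, 0.0221]
force: [-0.6, 0.6, 4.7]
finger_force: 59.7
ee_pos: [0.5451, -0.1015, 0.022]
force: [-3.4, 1.2, 19.0]
gripper_width: 0.0251
finger_force: 61.1
```

```bash
C="python3 -m crank"
$C '[[[0.1,0,0,-0.0025,0,0,0],[0.6,0,0,0,0,0,0],[0.6,0,0,0,0,0,0],[0.6,0,0,0,0,0,0],[0.6,0,0,0,0,0,0]]]'|grep -E "ee|for"
$C '[[[0.6,0,0,-0.02,0,0,0],[0.6,0,0,-0.03,0,0,0],[0.6,0,0,-0.02,0,0,0],[0.6,0,0,0,0,0,0],[0.6,0,0,0,0,0,0]]]'|grep -E "ee|for"
python3 - <<'E'
from h import *
o=r.observe();c=cam('wrist',o);f=vision.grab_frame('wrist')
g=cv2.cvtColor(f,cv2.COLOR_RGB2HSV);m=(g[:,:,0]>85)&(g[:,:,0]<115)&(g[:,:,1]>40)&(g[:,:,2]>50)
for k in blobs(m,80,1e4):
    (u,v),(a,b),an=cv2.fitEllipse(k);print(cv2.boundingRect(k),(u,v),(a,b),an,rel(ray(c,(u,v),.032),o),ray(c,(u,v),.032))
q=proj(c,[*o['ee_pos'][:2],.032]);print('exp',q)
ex=np.array([.9568,.2907,0]);Y=np.array([-.2907,.9568,0]);org=np.array([.5196,-.0177,0])
for y in(-.06,-.04,-.02):
    v=int(proj(c,org+y*Y+[0,0,.014])[1]);row=f[v,220:430].mean(1).astype(int)
    print(y,v,[round(proj(c,org+y*Y+x*ex+[0,0,z])[0]) for x,z in((-.021,.018),(-.016,.014),(.016,.014),(.021,.018))]);print(*row)
E
```

```text
ee_pos: [0.5447, -0.1014, 0.0214]
force: [-0.2, -0.7, -0.9]
finger_force: 0.0
ee_pos: [0.5455, -0.1017, 0.0925]
force: [-0.8, 0.4, -0.0]
finger_force: 0.0
exp [321.82378828 221.9669765 ]
-0.06 173 [289, 297, 345, 354]
79 80 80 81 81 80 59 62 68 58 54 54 53 55 54 53 55 54 54 117 131 139 143 145 146 145 143 142 142 141 142 143 144 144 145 146 148 148 148 146 146 147 149 149 148 147 145 144 144 144 144 141 140 141 143 147 153 151 150 149 148 146 145 145 145 146 148 148 148 128 115 111 111 113 113 112 112 109 136 145 144 146 149 149 147 147 146 146 146 147 148 148 147 147 147 147 148 148 148 148 149 148 147 147 146 146 146 144 143 143 143 145 144 146 145 145 147 148 149 149 147 146 147 146 146 147 112 112 117 116 116 117 118 117 136 148 149 147 145 145 147 148 148 146 146 146 145 147 148 149 149 148 148 148 149 149 149 148 195 233 238 239 239 239 240 240 240 239 239 239 239 239 239 237 235 234 235 237 238 240 241 242 240 229 145 91 92 91 91 92 91 91 90 90 91 89 90 88 89 88 88 89 88 88 88 89 89 87 86 85
-0.04 142 [288, 296, 346, 354]
83 81 81 83 84 84 83 81 82 83 84 84 84 82 82 84 84 192 
[... 879 characters left out ...]
9 239 240 240 241 241 241 241 240 241 242 226 215 213 171 151 150 150 150 150 148 147 148 151 155 158 159 157 156 156 154 153 153 152 153 155 156 156 145 129 124 123 124 124 126 124 110 143 155 154 154 155 158 157 155 154 154 155 156 157 156 156 156 157 156 156 158 159 160 159 233 243 242 241 241 241 241 240 240 238 238 238 239 239 240 240 240 241 242 242 243 242 241 240 240 240 240 226 180 224 233 232 233 234 234 234 235 241 242 241 239 237 238 240 240 240 239 238 238 238 239 239 240 240 239 239 239 239 240 240 240 240 239 238 238 238 239 240 241 242 241 241 240 240 239 239 238 237 236 234 235 236 238 239 240 241 240 236 225 146 97 97 97 97 97 97 94 94 95 95 93 92 93 93 93 91 92 92 91 90 90
```

Rail edges match the prediction within 1 px. Now I find the placed cell's top as a dark disc.

```bash
cat >> h.py <<'E'
def disc(z,w=70):
    o=r.observe();c=cam('wrist',o);f=vision.grab_frame('wrist');u0,v0=[int(x) for x in proj(c,[*o['ee_pos'][:2],z])]
    g=cv2.cvtColor(f,cv2.COLOR_RGB2GRAY);h=f[:,:,2].astype(int)-f[:,:,0]
    m=np.zeros(g.shape,bool);s=np.s_[max(v0-w,0):v0+w,u0-w:u0+w];m[s]=h[s]>10
    print('exp',u0,v0)
    for k in blobs(m,150,5000):
        (u,v),(a,b),an=cv2.fitEllipse(k);print(np.round([u,v,a,b,an],1),rel(ray(c,(u,v),z),o),np.round(ray(c,(u,v),z),4))
E
python3 - <<'E'
from h import *
disc(.032)
f=vision.grab_frame('wrist');
for v in range(180,275,12):print(v,*f[v,270:375:5].astype(int)[:,[0,2]].reshape(-1))
E
```

```text
exp 322 222
180 150 138 146 133 156 143 151 138 154 139 114 107 143 131 154 141 154 140 153 140 154 140 154 140 149 136 151 137 154 140 152 138 119 111 119 111 152 138 152 139 154 140
192 150 136 146 133 156 142 150 137 153 139 113 105 140 127 153 140 152 140 143 131 122 110 106 96 132 120 150 137 153 140 152 138 118 109 118 109 150 136 152 138 244 234
204 149 135 143 131 155 142 147 135 152 138 112 104 139 128 110 100 151 138 151 138 136 126 126 119 157 144 156 142 109 98 151 137 116 107 120 111 149 135 151 138 153 140
216 148 135 144 131 154 141 147 134 152 139 110 102 125 113 158 144 59 67 56 66 56 65 57 66 58 67 60 69 154 141 140 127 116 107 130 118 150 137 151 138 153 138
228 148 135 144 132 155 140 148 135 151 137 110 102 116 107 144 131 149 136 56 65 55 66 56 66 58 67 87 89 153 139 150 137 114 105 137 124 243 233 242 233 243 234
240 147 135 144 133 153 139 147 135 149 136 110 102 94 88 86 79 86 80 86 80 88 81 89 82 89 81 88 81 88 81 90 83 205 192 239 229 243 234 242 233 243 233
252 148 135 144 132 149 136 147 135 150 136 147 134 94 87 95 88 95 88 95 89 97 90 97 89 97 90 97 90 98 90 143 133 156 146 245 237 243 233 242 233 243 233
264 148 135 144 132 149 135 148 135 148 136 147 133 109 102 110 103 110 102 111 103 111 103 112 102 111 103 191 179 200 188 200 188 201 188 245 236 243 234 242 233 243 233
```

```bash
sed -i 's/h\[s\]>10/h[s]>4/' h.py; python3 - <<'E'
from h import *
disc(.032)
o=r.observe();ex=np.array([.9568,.2907,0]);Y=np.array([-.2907,.9568,0]);org=np.array([.5196,-.0177,0])
for p,s in cells():
    p=p+[.0015,.002];print('cell',p,s,rel([*p,.009],o))
E
```

```text
exp 322 223
[324.  219.4  27.3  28.5  89.4] [0.0024 0.0013 0.0586] [ 0.5443 -0.0983  0.032 ]
cell [ 0.40896537 -0.29049318] (14, 14) [-0.1421 -0.184   0.0816]
cell [ 0.51959967 -0.37291824] (14, 14) [-0.2531 -0.1022  0.0812]
```

The first cell lies at vice y ≈ -84 mm, x ≈ 0. Next cell.

```bash
C="python3 -m crank"
$C '[[[0.6,-0.0362,-0.0146,0,0,0,0],[0.6,-0.0362,-0.0146,0,0,0,0],[0.6,-0.0362,-0.0146,0,0,0,0],[0.6,-0.0362,-0.0146,0,0,0,0],[0.6,-0.0362,-0.0146,0,0,0,0]]]'>/dev/null
$C '[[[0.6,-0.0362,-0.0146,0.01,0,0,0],[0.6,-0.0362,-0.0146,0.02,0,0,0],[0.6,0,0,0.01,0,0,0],[0.6,0,0,0,0,0,0],[0.6,0,0,0,0,0,0]]]'>/dev/null
$C '[[[0.6,0,0,0,0,0,0],[0.6,0,0,0,0,0,0],[0.6,0,0,0,0,0,0],[0.6,0,0,0,0,0,0],[0.6,0,0,0,0,0,0]]]'
python3 -c "
from h import *
disc(.021)"
```

```text
t: 31.67
ee_pos: [0.5216, -0.3711, 0.0535]
tool_rot: [[-0.292, 0.956, 0.001], [0.956, 0.292, -0.001], [-0.001, 0.0, -1.0]]
force: [0.8, 0.5, -0.3]
gripper_width: 0.0507
finger_force: 0.0
exp 321 238
[314.2 240.   30.5  33.2  91.2] [-0.001  -0.0043  0.0325] [ 0.5178 -0.3734  0.021 ]
```

```bash
C="python3 -m crank"
$C '[[[0.6,-0.001,-0.004,0.02,0,0,0],[0.6,0,0,0.015,0,0,0],[0.6,0,0,0.0075,0,0,0],[0.6,0,0,0,0,0,0],[0.6,0,0,0,0,0,0]]]'|grep -E "ee|for"
$C '[[[0.6,0,0,0,0,0,0],[0.6,0,0,0,0,0,0],[0.6,0,0,0,0,0,0],[0.1,0,0,0,0,0,0],[0.1,0,0,0,0,0,0]]]'|grep -E "ee|for"
$C '[[[0.1,0,0,0,0,0,0],[0.1,0,0,0,0,0,0],[0.1,0,0,0,0,0,0],[0.1,0,0,0,0,0,0],[0.1,0,0,0,0,0,0]]]'
$C '[[[0.1,0,0,-0.02,0,0,0],[0.1,0,0,-0.035,0,0,0],[0.1,0,0,-0.035,0,0,0],[0.1,0,0,0,0,0,0],[0.1,0,0,0,0,0,0]]]'
python3 -c "
from h import *
o=r.observe();disc(o['ee_pos'][2]+.012)
Y=np.array([-.2907,.9568]);org=np.array([.5196,-.0177]);print(rel([*(org-.05*Y),.022]))"
```

```text
ee_pos: [0.5175, -0.3737, 0.0102]
force: [0.7, -0.2, 0.8]
finger_force: 0.0
ee_pos: [0.5177, -0.374, 0.0108]
force: [1.5, 0.8, 0.4]
finger_force: 0.8
t: 32.97
ee_pos: [0.5178, -0.3741, 0.0111]
tool_rot: [[-0.291, 0.957, 0.001], [0.957, 0.291, -0.001], [-0.001, 0.0, -1.0]]
force: [-0.1, 1.0, 4.9]
gripper_width: 0.0249
finger_force: 58.8
t: 33.38
ee_pos: [0.5187, -0.375, 0.1026]
tool_rot: [[-0.291, 0.957, 0.004], [0.957, 0.291, -0.004], [-0.005, 0.002, -1.0]]
force: [0.1, 0.4, -0.4]
gripper_width: 0.0248
finger_force: 59.0
exp 322 276
[321.8 272.9  39.   42.6  89. ] [ 0.0017 -0.0001 -0.012 ] [ 0.5181 -0.3734  0.1146]
[0.2901 0.1056 0.0785]
```

```bash
C="python3 -m crank"
$C '[[[0.1,0.036,0.0132,0,0,0,0],[0.1,0.036,0.0132,0,0,0,0],[0.1,0.036,0.0132,0,0,0,0],[0.1,0.036,0.0132,0,0,0,0],[0.1,0.036,0.0132,0,0,0,0]]]'>/dev/null
$C '[[[0.1,0.036,0.0132,0,0,0,0],[0.1,0.036,0.0132,0,0,0,0],[0.1,0.036,0.0132,0,0,0,0],[0.1,0,0,0.025,0,0,0],[0.1,0,0,0.02,0,0,0]]]'>/dev/null
$C '[[[0.1,0,0,0,0,0,0],[0.1,0,0,0,0,0,0],[0.1,0,0,0,0,0,0],[0.1,0,0,0,0,0,0],[0.1,0,0,0,0,0,0]]]'
python3 -c "
from h import *
o=r.observe();disc(o['ee_pos'][2]+.012)
Y=np.array([-.2907,.9568]);org=np.array([.5196,-.0177]);print(rel([*(org-.05*Y),.022]))"
```

```text
t: 34.68
ee_pos: [0.5353, -0.0683, 0.0561]
tool_rot: [[-0.29, 0.957, 0.002], [0.957, 0.29, -0.001], [-0.001, 0.001, -1.0]]
force: [0.2, -0.9, -0.9]
gripper_width: 0.0245
finger_force: 59.1
exp 322 276
[321.9 304.1  15.   34.   88.3] [-0.0132 -0.     -0.012 ] [ 0.539  -0.081   0.0681]
[321.8 273.   38.7  42.5  91.2] [ 0.0016 -0.0001 -0.012 ] [ 0.5347 -0.0668  0.0681]
[ 0.0029 -0.0003  0.0341]
```

```bash
C="python3 -m crank"
$C '[[[0.1,0.001,0,0.02,0,0,0],[0.1,0,0,0.011,0,0,0],[0.1,0,0,0,0,0,0],[0.1,0,0,0,0,0,0],[0.1,0,0,0,0,0,0]]]'|grep -E "ee|for"
$C '[[[0.1,0,0,0.0015,0,0,0],[0.1,0,0,0,0,0,0],[0.1,0,0,0.0015,0,0,0],[0.1,0,0,0,0,0,0],[0.1,0,0,0,0,0,0]]]'|grep -E "ee|for"
```

```text
ee_pos: [0.5346, -0.0668, 0.0246]
force: [0.6, -0.1, 0.6]
finger_force: 59.1
ee_pos: [0.5349, -0.0667, 0.0221]
force: [-0.6, -0.8, 4.7]
finger_force: 59.6
```

Contact on the floor at the same height as before. Release, rise and check, then find the last cell.

```bash
C="python3 -m crank"
$C '[[[0.1,0,0,0.0005,0,0,0],[0.6,0,0,0,0,0,0],[0.6,0,0,0,0,0,0],[0.6,0,0,0,0,0,0],[0.6,0,0,0,0,0,0]]]'|grep -E "ee|for"
$C '[[[0.6,0,0,-0.02,0,0,0],[0.6,0,0,-0.03,0,0,0],[0.6,0,0,-0.02,0,0,0],[0.6,0,0,0,0,0,0],[0.6,0,0,0,0,0,0]]]'|grep -E "ee|for"
python3 - <<'E'
from h import *
disc(.032)
o=r.observe()
for p,s in cells():
    p=p+[.0015,.002];print('cell',p,s,rel([*p,.011],o))
E
```

```text
ee_pos: [0.5343, -0.0665, 0.0206]
force: [0.5, -0.6, -1.4]
finger_force: 0.0
ee_pos: [0.5351, -0.0668, 0.0917]
force: [-0.7, 1.3, -0.5]
finger_force: 0.0
exp 321 222
[321.3 270.1  24.9  27.6  85.8] [-0.0328 -0.0004  0.0598] [ 0.5444 -0.0983  0.032 ]
[321.2 221.4  26.9  28.4  88.9] [ 0.0008 -0.0005  0.0597] [ 0.5346 -0.0662  0.032 ]
cell [ 0.40896537 -0.29049318] (14, 14) [-0.1778 -0.1851  0.0797]
```

```bash
C="python3 -m crank"
$C '[[[0.6,-0.0254,-0.0264,0,0,0,0],[0.6,-0.0254,-0.0264,0,0,0,0],[0.6,-0.0254,-0.0264,0,0,0,0],[0.6,-0.0254,-0.0264,0,0,0,0],[0.6,-0.0254,-0.0264,0,0,0,0]]]'>/dev/null
$C '[[[0.6,-0.0254,-0.0264,0,0,0,0],[0.6,-0.0254,-0.0267,0,0,0,0],[0.6,0,0,0.02,0,0,0],[0.6,0,0,0.02,0,0,0],[0.6,0,0,0,0,0,0]]]'>/dev/null
$C '[[[0.6,0,0,0,0,0,0],[0.6,0,0,0,0,0,0],[0.6,0,0,0,0,0,0],[0.6,0,0,0,0,0,0],[0.6,0,0,0,0,0,0]]]'
python3 -c "
from h import *
disc(.021)"
```

```text
t: 37.75
ee_pos: [0.4097, -0.2905, 0.0516]
tool_rot: [[-0.292, 0.956, 0.001], [0.956, 0.292, -0.001], [-0.001, 0.001, -1.0]]
force: [0.5, -0.3, 0.8]
gripper_width: 0.0509
finger_force: 0.0
exp 321 239
[318.4 238.3  31.3  33.5  89.3] [ 0.0007 -0.002   0.0306] [ 0.4076 -0.2904  0.021 ]
```

```bash
C="python3 -m crank"
$C '[[[0.6,0,-0.002,0.02,0,0,0],[0.6,0,0,0.015,0,0,0],[0.6,0,0,0.0055,0,0,0],[0.6,0,0,0,0,0,0],[0.6,0,0,0,0,0,0]]]'|grep -E "ee|for"
$C '[[[0.6,0,0,0,0,0,0],[0.6,0,0,0,0,0,0],[0.6,0,0,0,0,0,0],[0.1,0,0,0,0,0,0],[0.1,0,0,0,0,0,0]]]'|grep -E "ee|for"
$C '[[[0.1,0,0,0,0,0,0],[0.1,0,0,0,0,0,0],[0.1,0,0,0,0,0,0],[0.1,0,0,0,0,0,0],[0.1,0,0,0,0,0,0]]]'
$C '[[[0.1,0,0,-0.02,0,0,0],[0.1,0,0,-0.035,0,0,0],[0.1,0,0,-0.035,0,0,0],[0.1,0,0,0,0,0,0],[0.1,0,0,0,0,0,0]]]'
python3 -c "
from h import *
o=r.observe();disc(o['ee_pos'][2]+.012)
Y=np.array([-.2907,.9568]);org=np.array([.5196,-.0177]);print(rel([*(org-.016*Y),.022]))"
```

```text
ee_pos: [0.4073, -0.2911, 0.0105]
force: [-0.3, 0.7, -0.8]
finger_force: 0.0
ee_pos: [0.4073, -0.2913, 0.0107]
force: [0.8, -0.5, -0.8]
finger_force: 0.2
t: 39.05
ee_pos: [0.4073, -0.2913, 0.011]
tool_rot: [[-0.291, 0.957, 0.001], [0.957, 0.291, -0.001], [-0.001, 0.0, -1.0]]
force: [1.3, 0.6, 5.2]
gripper_width: 0.0251
finger_force: 58.6
t: 39.47
ee_pos: [0.4082, -0.2922, 0.1022]
tool_rot: [[-0.291, 0.957, 0.003], [0.957, 0.291, -0.004], [-0.005, 0.002, -1.0]]
force: [-1.0, -0.6, -0.5]
gripper_width: 0.025
finger_force: 59.0
exp 322 276
[321.7 272.5  39.1  42.7  89.9] [ 0.0018 -0.0001 -0.012 ] [ 0.4074 -0.2904  0.1142]
[0.2131 0.1871 0.0787]
```

```bash
C="python3 -m crank"
$C '[[[0.1,0.0266,0.0234,0,0,0,0],[0.1,0.0266,0.0234,0,0,0,0],[0.1,0.0266,0.0234,0,0,0,0],[0.1,0.0266,0.0234,0,0,0,0],[0.1,0.0266,0.0234,0,0,0,0]]]'>/dev/null
$C '[[[0.1,0.0266,0.0234,0,0,0,0],[0.1,0.0266,0.0234,0,0,0,0],[0.1,0.0266,0.0234,0,0,0,0],[0.1,0,0,0.025,0,0,0],[0.1,0,0,0.02,0,0,0]]]'>/dev/null
$C '[[[0.1,0,0,0,0,0,0],[0.1,0,0,0,0,0,0],[0.1,0,0,0,0,0,0],[0.1,0,0,0,0,0,0],[0.1,0,0,0,0,0,0]]]'
python3 -c "
from h import *
o=r.observe();disc(o['ee_pos'][2]+.012)
Y=np.array([-.2907,.9568]);org=np.array([.5196,-.0177]);print(rel([*(org-.016*Y),.022]))"
```

```text
t: 40.77
ee_pos: [0.5248, -0.0338, 0.0561]
tool_rot: [[-0.29, 0.957, 0.002], [0.957, 0.29, -0.0], [-0.001, 0.001, -1.0]]
force: [0.1, -0.2, -0.8]
gripper_width: 0.0247
finger_force: 59.1
exp 322 276
[322.1 306.1  18.8  35.8  87.8] [-0.0142  0.     -0.012 ] [ 0.5289 -0.0474  0.0681]
[321.8 272.5  38.9  42.4  90.7] [ 0.0018 -0.0001 -0.012 ] [ 0.5241 -0.0321  0.0681]
[ 0.0009 -0.0004  0.0342]
```

```bash
C="python3 -m crank"
$C '[[[0.1,0,0,0.02,0,0,0],[0.1,0,0,0.011,0,0,0],[0.1,0,0,0,0,0,0],[0.1,0,0,0,0,0,0],[0.1,0,0,0,0,0,0]]]'|grep -E "ee|for"
$C '[[[0.1,0,0,0.0015,0,0,0],[0.1,0,0,0,0,0,0],[0.1,0,0,0.0015,0,0,0],[0.1,0,0,0,0,0,0],[0.1,0,0,0,0,0,0]]]'|grep -E "ee|for"
$C '[[[0.1,0,0,0.0005,0,0,0],[0.6,0,0,0,0,0,0],[0.6,0,0,0,0,0,0],[0.6,0,0,0,0,0,0],[0.6,0,0,0,0,0,0]]]'|grep -E "ee|for"
$C '[[[0.6,0,0,-0.02,0,0,0],[0.6,0,0,-0.03,0,0,0],[0.6,0,0,-0.03,0,0,0],[0.6,0,0,-0.03,0,0,0],[0.6,0,0,-0.02,0,0,0]]]'|grep -E "ee|for"
$C '[[[1,0,0,0,0,0,0],[1,0,0,0,0,0,0],[1,0,0,0,0,0,0],[1,0,0,0,0,0,0]]]'
python3 - <<'E'
from h import *
disc(.032,100)
print('left on mat',cells());print(rel([.4905,.0779,.0645]))
E
```

```text
ee_pos: [0.5244, -0.0332, 0.0246]
force: [0.8, 0.9, 0.4]
finger_force: 59.1
ee_pos: [0.5248, -0.0332, 0.022]
force: [-0.2, 1.1, 5.6]
finger_force: 59.6
ee_pos: [0.5242, -0.033, 0.0206]
force: [0.5, -0.2, -0.1]
finger_force: 0.0
ee_pos: [0.525, -0.0332, 0.1531]
force: [0.5, 0.1, -0.3]
finger_force: 0.0
t: 42.82
ee_pos: [0.5232, -0.0328, 0.1494]
tool_rot: [[-0.291, 0.957, -0.003], [0.957, 0.291, 0.001], [0.002, -0.003, -1.0]]
force: [-0.0, -0.2, 0.7]
gripper_width: 0.0853
finger_force: 0.0
exp 322 199
[323.6 278.3  19.   21.1  88.8] [-0.0689  0.0015  0.1173] [ 0.5443 -0.0982  0.032 ]
[323.8 241.   20.4  21.9  86.5] [-0.0353  0.0015  0.1174] [ 0.5346 -0.066   0.032 ]
[323.9 199.4  21.1  21.9  92.3] [-1.000e-04  1.500e-03  1.174e-01] [ 0.5243 -0.0323  0.032 ]
left on mat []
[0.1154 0.001  0.0851]
```

All three cells lie in the row and none is left on the mat. Back to the thimble.

```bash
C="python3 -m crank"
$C '[[[1,0.039,0.001,0,0,0,0],[1,0.038,0,0,0,0,0],[1,0.038,0,0,0,0,-7],[1,0,0,0,0,0,-7],[1,0,0,0,0,0,-7]]]'>/dev/null
$C '[[[1,0,0,0,0,0,-7],[1,0,0,0,0,0,-7],[1,0,0,0,0,0,-7],[1,0,0,0,0,0,-7],[1,0,0,0,0,0,-7]]]'>/dev/null
$C '[[[1,0,0,0,0,0,-7],[1,0,0,0,0,0,-7],[1,0,0,0,0,0,-7],[1,0,0,0,0,0,-7],[1,0,0,0,0,0,-7]]]'>/dev/null
$C '[[[1,0,0,0,0,0,-7],[1,0,0,0,0,0,-7],[1,0,0,0,0,0,-7],[1,0,0,0,0,0,-7],[1,0,0,0,0,0,-7]]]'>/dev/null
$C '[[[1,0,0,0,0,0,-7],[1,0,0,0,0,0,0],[1,0,0,0,0,0,0],[1,0,0,0,0,0,0],[1,0,0,0,0,0,0]]]'
python3 -c "
from h import *
print(rel([.4905,.0779,.0645]),r.observe()['qpos'])"
```

```text
t: 45.0
ee_pos: [0.4917, 0.0773, 0.1505]
tool_rot: [[-0.503, -0.865, -0.001], [-0.865, 0.503, 0.0], [0.0, 0.001, -1.0]]
force: [0.9, -0.1, -0.4]
gripper_width: 0.0855
finger_force: 0.0
[0.     0.0013 0.086 ] [-6.90607800e-02  4.81827522e-01  1.82738037e+00 -2.46031295e-05
  8.32996173e-01 -2.68399717e+00]
```

```bash
C="python3 -m crank"; M='from plant import r;o=r.observe();print("Mz",o["moment"][2],o["qpos"][5])'
$C '[[[1,0,0.0013,0.03,0,0,0],[1,0,0,0.03,0,0,0],[1,0,0,0.026,0,0,0],[1,0,0,0,0,0,0],[1,0,0,0,0,0,0]]]'|grep -E "ee|for"
$C '[[[0.2,0,0,0,0,0,0],[0.2,0,0,0,0,0,0],[0.2,0,0,0,0,0,0],[0.2,0,0,0,0,0,0],[0.2,0,0,0,0,0,0]]]'>/dev/null
$C '[[[0.2,0,0,0,0,0,0],[0.2,0,0,0,0,0,0],[0.2,0,0,0,0,0,0],[0.2,0,0,0,0,0,0]]]'; python3 -c "$M"
for i in 1; do
$C '[[[0.2,0,0,0,0,0,7],[0.2,0,0,0,0,0,7],[0.2,0,0,0,0,0,7],[0.2,0,0,0,0,0,7],[0.2,0,0,0,0,0,7]]]'|grep -E "ee|for"; python3 -c "$M"
$C '[[[0.2,0,0,0,0,0,7],[0.2,0,0,0,0,0,7],[0.2,0,0,0,0,0,7],[0.2,0,0,0,0,0,7],[0.2,0,0,0,0,0,7]]]'|grep -E "ee|for"; python3 -c "$M"
done
```

```text
ee_pos: [0.4897, 0.0779, 0.0639]
force: [-0.1, -0.4, 0.9]
finger_force: 0.0
t: 46.17
ee_pos: [0.4909, 0.0782, 0.0664]
tool_rot: [[-0.501, -0.865, 0.002], [-0.865, 0.501, 0.0], [-0.001, -0.001, -1.0]]
force: [-2.0, 2.1, 7.6]
gripper_width: 0.0341
finger_force: 58.9
Mz -0.018022942189316438 -2.684410378096659
ee_pos: [0.491, 0.078, 0.0664]
force: [-0.7, 0.1, 8.2]
finger_force: 58.8
Mz 0.001506195360480831 -2.06771650649453
ee_pos: [0.4911, 0.0777, 0.0664]
force: [-1.3, -0.8, 8.0]
finger_force: 58.8
Mz -0.02545499055368683 -1.4567981092914422
```

```bash
C="python3 -m crank"; M='from plant import r;o=r.observe();print("Mz",o["moment"][2],o["qpos"][5])'
$C '[[[0.2,0,0,0,0,0,7],[0.2,0,0,0,0,0,7],[0.2,0,0,0,0,0,7],[0.2,0,0,0,0,0,7],[0.2,0,0,0,0,0,7]]]'|grep -E "ee|force: \["; python3 -c "$M"
$C '[[[0.2,0,0,0,0,0,7],[0.2,0,0,0,0,0,7],[0.2,0,0,0,0,0,7],[0.2,0,0,0,0,0,7],[0.2,0,0,0,0,0,7]]]'|grep -E "ee|force: \["; python3 -c "$M"
$C '[[[0.2,0,0,0,0,0,7],[0.2,0,0,0,0,0,7],[0.2,0,0,0,0,0,7],[0.2,0,0,0,0,0,7],[0.2,0,0,0,0,0,7]]]'|grep -E "ee|force: \["; python3 -c "$M"
$C '[[[0.2,0,0,0,0,0,7],[0.2,0,0,0,0,0,7],[0.2,0,0,0,0,0,7],[0.2,0,0,0,0,0,7],[0.2,0,0,0,0,0,7]]]'|grep -E "ee|force: \["; python3 -c "$M"
python3 - <<'E'
from h import *
f=vision.grab_frame('wrist');g=f[:,:,2].astype(int)-f[:,:,0]
o=r.observe();c=cam('wrist',o)
Y=np.array([-.2907,.9568]);org=np.array([.5196,-.0177])
for k in blobs(g>4,80,5000):
    if len(k)>5:
        (u,v),(a,b),an=cv2.fitEllipse(k);p=ray(c,(u,v),.032)[:2]-org;print(np.round([u,v,a,b],1),'vice y',p@Y,'x',p@[.9568,.2907])
E
```

```text
ee_pos: [0.4909, 0.0775, 0.0664]
force: [-0.9, -2.8, 7.9]
Mz 0.029776453907387503 -0.8459194442280326
ee_pos: [0.4906, 0.0774, 0.0664]
force: [-1.8, -3.8, 8.8]
Mz 0.024924291801758543 -0.23508415153809195
ee_pos: [0.4903, 0.0775, 0.0664]
force: [-2.4, -2.0, 8.6]
Mz 0.042773460006101806 0.37578938212856433
ee_pos: [0.4901, 0.0777, 0.0664]
force: [-1.9, -2.0, 9.0]
Mz -0.022972921588551617 0.9866781852509549
[629.3 301.6  23.1  28.3] vice y -0.08420299044166535 x -0.002248488011250185
[588.1 291.4  25.8  32.9] vice y -0.057819009223464626 x -0.0012980432695468495
[543.1 281.4  26.8  32.9] vice y -0.029803140988109444 x -0.0009141881674203362
```

The row is closing up: cells touching at 28 mm spacing, about 6 mm to go. I continue until the clutch slips.

```bash
C="python3 -m crank"; M='from plant import r;o=r.observe();print("Mz",o["moment"][2],o["qpos"][5])'
$C '[[[0.2,0,0,0,0,0,7],[0.2,0,0,0,0,0,7],[0.2,0,0,0,0,0,7],[0.2,0,0,0,0,0,7],[0.2,0,0,0,0,0,7]]]'|grep -E "ee|force: \["; python3 -c "$M"
$C '[[[0.2,0,0,0,0,0,7],[0.2,0,0,0,0,0,7],[0.2,0,0,0,0,0,7],[0.2,0,0,0,0,0,7],[0.2,0,0,0,0,0,7]]]'|grep -E "ee|force: \["; python3 -c "$M"
$C '[[[0.2,0,0,0,0,0,7],[0.2,0,0,0,0,0,7],[0.2,0,0,0,0,0,7],[0.2,0,0,0,0,0,7],[0.2,0,0,0,0,0,0]]]'; python3 -c "$M"
python3 - <<'E'
from h import *
f=vision.grab_frame('scene');cv2.imwrite('pics/s20.png',f[:,:,::-1]);c=cam('scene')
Y=np.array([-.2907,.9568]);org=np.array([.5196,-.0177]);g=f[:,:,2].astype(int)-f[:,:,0]
m=np.zeros(g.shape,bool);m[200:290,270:370]=g[200:290,270:370]>8
for k in blobs(m,8,500):
    x,y,w,h=cv2.boundingRect(k);p=ray(c,(x+(w-1)/2,y+(h-1)/2),.032)[:2]-org;print((x,y,w,h),'vice y',p@Y,'x',p@[.9568,.2907])
E
```

```text
ee_pos: [0.4901, 0.0779, 0.0664]
force: [-2.7, 0.9, 8.9]
Mz 0.09909691635563521 1.5973347070555473
ee_pos: [0.4903, 0.0782, 0.0664]
force: [-2.4, 0.4, 9.3]
Mz 0.10917636734822363 2.2081666895974967
t: 49.97
ee_pos: [0.4905, 0.0783, 0.0664]
tool_rot: [[0.37, -0.929, 0.001], [-0.929, -0.37, 0.0], [0.0, -0.001, -1.0]]
force: [-2.0, 1.4, 8.3]
gripper_width: 0.0342
finger_force: 59.0
Mz 0.04986074030870376 2.6951541901825937
(301, 243, 7, 6) vice y -0.09148289746628042 x -0.0009317600838327962
(306, 233, 8, 7) vice y -0.0633835693927207 x -0.0007865553433742816
(311, 224, 8, 6) vice y -0.035088531807751476 x -0.001703155790761561
```

The moment holds at 0.10 N m, the clutch slip torque. About 67° of slip makes more than four clicks, and the row sits at -91/-63/-35 mm, tight against the stop. Release, retreat and check everything.

```bash
C="python3 -m crank"
$C '[[[1,0,0,0,0,0,0],[1,0,0,0,0,0,0],[1,0,0,0,0,0,0],[1,0,0,0,0,0,0],[1,0,0,0,0,0,0]]]'|grep -E "ee|for"
$C '[[[1,0,0,0,0,0,0],[1,0,0,-0.03,0,0,0],[1,0,0,-0.03,0,0,0],[1,0,0,-0.03,0,0,0],[1,0,0,-0.03,0,0,0]]]'|grep -E "ee|for"
$C '[[[1,0,0,-0.03,0,0,0],[1,0,0,-0.03,0,0,0],[1,0,0,0,0,0,0],[1,0,0,0,0,0,0],[1,0,0,0,0,0,0]]]'|grep -E "ee|for"
python3 - <<'E'
from h import *
f=vision.grab_frame('scene')
c=cam('scene');Y=np.array([-.2907,.9568]);org=np.array([.5196,-.0177]);g=f[:,:,2].astype(int)-f[:,:,0]
m=np.zeros(g.shape,bool);m[200:290,270:370]=g[200:290,270:370]>8
for k in blobs(m,8,500):
    x,y,w,h=cv2.boundingRect(k);p=ray(c,(x+(w-1)/2,y+(h-1)/2),.032)[:2]-org;print((x,y,w,h),'vice y',p@Y,'x',p@[.9568,.2907])
print('mat',cells())
hs=cv2.cvtColor(f,cv2.COLOR_RGB2HSV);m=np.zeros(g.shape,bool);s=np.s_[60:200,320:460];m[s]=(hs[s][:,:,1]>120)&(hs[s][:,:,0]>12)&(hs[s][:,:,0]<35)
k=max(blobs(m,100,1e5),key=cv2.contourArea);ap=cv2.approxPolyDP(cv2.convexHull(k),3,True)[:,0]
for p in ap:print(p,'z.003',np.round(ray(c,p,.003)[:2],3),'z.053',np.round(ray(c,p,.053)[:2],3))
# bystanders: diff of top/scene frames
a=cv2.imread('pics/scene0.png').astype(int);d=np.abs(a-f[:,:,::-1]).max(2)
for n,(u,v) in dict(objective=(320,146),post=(241,215),ring=(208,294),solvent=(450,195),pot=(323,328),driver=(365,278)).items():print(n,np.round(d[v-12:v+12,u-12:u+12].mean(),1))
E
```

```text
ee_pos: [0.4908, 0.0778, 0.0648]
force: [-0.3, -0.2, 1.0]
finger_force: 0.0
ee_pos: [0.4902, 0.0779, 0.1857]
force: [0.6, -0.1, -0.6]
finger_force: 0.0
ee_pos: [0.4899, 0.0779, 0.2442]
force: [0.3, -0.5, 0.1]
finger_force: 0.0
(301, 243, 7, 6) vice y -0.09148289746628042 x -0.0009317600838327962
(306, 233, 8, 7) vice y -0.0633835693927207 x -0.0007865553433742816
(312, 224, 7, 6) vice y -0.03458642213585283 x -0.0006377445859629368
mat []
[431 116] z.003 [0.509 0.451] z.053 [0.531 0.406]
[426 130] z.003 [0.53  0.398] z.053 [0.551 0.356]
[381 158] z.003 [0.5   0.236] z.053 [0.523 0.201]
[361 140] z.003 [0.42  0.249] z.053 [0.447 0.214]
[365 125] z.003 [0.393 0.299] z.053 [0.42  0.261]
objective 15.1
post 7.0
ring 3.9
solvent 7.0
pot 6.8
driver 8.6
```

```bash
python3 -c "
from plant import r
print(r.job_done())"
```

```text
the job is handed in; nothing more can be done
None
```

The job is handed in: the cover stands in the middle of the pad, the three cells from the mat are held tight in the vice row, and by my count the clutch slipped about 67° (four clicks); no verdict came back.

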